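Set up a batch of printed tags under the bench magnifier

TASK

Get the printed key tags ready for checking: swing the magnifier right clear of the inspection stand, then lift the cleaner can off the stand and set it upright on the middle of the blue mat. Thread every tag over the steel rod so that they all lie flat in one stack along the outline on the stand, print up. Then swing the magnifier back until its lens is centred over the red cross in the middle of the stand and press the green button to switch on its lamp; leave the other things on the bench where they are.

Things in the scene. Friction and masses are not known exactly. Their poses are not given: they have to be found in the camera images.
- stand_mid (a point): inspection stand, fixed: light-grey board 220 mm long (its x axis, which points away from the robot), 110 mm wide (y), its flat top 30 mm above the table. A red cross marks the middle of the top, which is this point; the black outline of a tag (150 x 48 mm) shows how the tags are to lie, print end towards the robot.
- rod_top (a point): round top of the stand's steel rod: 14 mm thick, upright, standing 120 mm above the stand's top, on its long middle line, 75 mm beyond its middle (+x of the stand). This point is the very top.
- mag_arm (a joint): swing angle of the magnifier's arm about the magnifier's upright pillar, rad; grows as the lens goes anticlockwise seen from above (towards -y from in front of the pillar), range -1.5 to 1.5. It is friction-held (about 3 N at the knob to move it) and stays where it is left. Its zero has no fixed relation to the stand.
- mag_pivot (a point): the pillar's axis (fixed, behind the stand as seen from the robot), at the height of the lens. Pillar 24 mm thick on a round foot 150 mm across; the arm's pivot housing reaches 272 mm above the table.
- lens_mid (a point): centre of the magnifier's lens, 250 mm from the pillar's axis. The round white lens head is 136 mm across; its underside is 215 mm and its top 243 mm above the table; the arm behind it is 36 mm high and 26 mm wide at the same level.
- lens_knob (a point): centre of the upright black grip knob with an orange band on the lens head's rim: 24 mm thick, standing 46 mm above the head (up to 289 mm above the table; this point is 23 mm below its top), 315 mm from the pillar's axis in line with the lens, on the side away from the pillar.
- mat_mid (a point): centre of the top of the blue spill mat, fixed, 170 x 170 mm, 3 mm thick, on the table on the left.
- can_mid (a point): red cleaner can with a yellow band, about 0.45 kg, standing on the stand at the start: round body 76 mm across, 156 mm high in all; this point is on its axis 78 mm above its foot, z up. Fixed steel arch handle over the top: straight level bar 12 mm thick and 48 mm long along the can's x axis, the bar's axis 72 mm above this point; the black cap under it ends 32 mm below the bar's axis.
- lamp_top (a point): top of the green push button, 30 mm across, on a grey lamp supply box 100 x 70 x 38 mm left of the stand, fixed; pressed straight down.
- lamp (a joint): travel of the lamp button, m: 0 when up, 0.006 fully down (about 5 N); it springs back. The lamp switches at 0.004.
- tag1_mid (a point): key tag printed in blue: plywood plate 150 mm long (its x axis) x 46 mm wide (y) x 12 mm thick (z, print side up), about 70 g, lying flat on the table on the right at the start; this point is its centre. May be absent.
- tag1_hole (a point): centre of the hole through that tag, 19 mm across, 58 mm from the tag's centre along its +x, half-way through its thickness. May be absent.
- tag2_mid (a point): key tag printed in green: plywood plate 150 mm long (its x axis) x 46 mm wide (y) x 12 mm thick (z, print side up), about 70 g, lying flat on the table on the right at the start; this point is its centre. May be absent.
- tag2_hole (a point): centre of the hole through that tag, 19 mm across, 58 mm from the tag's centre along its +x, half-way through its thickness. May be absent.
- tag3_mid (a point): key tag printed in orange: plywood plate 150 mm long (its x axis) x 46 mm wide (y) x 12 mm thick (z, print side up), about 70 g, lying flat on the table on the right at the start; this point is its centre. May be absent.
- tag3_hole (a point): centre of the hole through that tag, 19 mm across, 58 mm from the tag's centre along its +x, half-way through its thickness. May be absent.
- tag4_mid (a point): key tag printed in red: plywood plate 150 mm long (its x axis) x 46 mm wide (y) x 12 mm thick (z, print side up), about 70 g, lying flat on the table on the right at the start; this point is its centre. May be absent.
- tag4_hole (a point): centre of the hole through that tag, 19 mm across, 58 mm from the tag's centre along its +x, half-way through its thickness. May be absent.
- ink_black: black ink bottle, 56 mm across and 140 mm tall, on the far right; not part of the job (point: on its underside).
- ink_magenta: red ink bottle, 56 mm across and 140 mm tall, on the far right; not part of the job (point: on its underside).
- tape: yellow roll of tape lying flat, 90 mm across and 30 mm high, far left; not part of the job (point: on its underside).
- driver: screwdriver, 170 mm long, near the robot on the right; not part of the job.
- primer: amber jar, 60 mm across and 85 mm tall, far left; not part of the job (point: on its underside).
- gluepad: small green box, 70 x 50 x 28 mm, far right; not part of the job (point: on its underside).

How it is judged:
On the way, in this order (a step that is already met when the one before it is completed fails the run):
1. the magnifier is swung clear of the stand (lens centre more than 140 mm to the side of the stand's middle) (horizontal distance between lens_mid and stand_mid above 0.14 m), for 0.2 s.
2. the can stands on the blue mat, let go (horizontal distance between can_mid and mat_mid below 0.05 m and height (world z) of can_mid below 0.095 m and angle between can_mid's own z axis and vertical below 0.1 rad and contact force between the fingers and can below 0.1 N), for 0.2 s.
3. every tag lies flat over the rod along the stand, let go (horizontal distance between each of tag1_hole, tag2_hole, tag3_hole, tag4_hole and rod_top below 0.008 m and height (world z) of each of tag1_mid, tag2_mid, tag3_mid, tag4_mid below 0.082 m and angle between each of tag1_mid, tag2_mid, tag3_mid, tag4_mid's own z axis and vertical below 0.1 rad and angle between the x axis of each of tag1_mid, tag2_mid, tag3_mid, tag4_mid and the x axis of stand_mid, either way round below 0.2 rad and x of each of tag1_mid, tag2_mid, tag3_mid, tag4_mid in the frame of stand_mid below 0.05 m and contact force between the fingers and tag1 below 0.1 N and contact force between the fingers and tag2 below 0.1 N and contact force between the fingers and tag3 below 0.1 N and contact force between the fingers and tag4 below 0.1 N), for 0.3 s.
4. the lens is centred over the stand's middle and stays there (horizontal distance between lens_mid and stand_mid below 0.018 m and velocity of joint mag_arm between -0.05 and 0.05 rad/s), for 0.3 s.
5. the lamp button is pressed while the lens is there (value of joint lamp above 0.004 m and horizontal distance between lens_mid and stand_mid below 0.018 m), for 0.05 s.
At the end, for the whole second after the job is handed in: Every tag over the rod (hole within 8 mm of its axis), flat in one stack, along the stand within 0.2 rad, print up and print end to the robot; can upright on the mat within 50 mm of its middle; lens at rest within 18 mm of the middle of the stand seen from above; button pressed (all of step 4 and horizontal distance between each of tag1_hole, tag2_hole, tag3_hole, tag4_hole and rod_top below 0.008 m and height (world z) of each of tag1_mid, tag2_mid, tag3_mid, tag4_mid below 0.082 m and angle between each of tag1_mid, tag2_mid, tag3_mid, tag4_mid, can_mid's own z axis and vertical below 0.1 rad and angle between the x axis of each of tag1_mid, tag2_mid, tag3_mid, tag4_mid and the x axis of stand_mid, either way round below 0.2 rad and x of each of tag1_mid, tag2_mid, tag3_mid, tag4_mid in the frame of stand_mid below 0.05 m and horizontal distance between can_mid and mat_mid below 0.05 m and height (world z) of can_mid below 0.095 m); the robot touches nothing.
It fails at once if one of the other things on the bench is moved more than 30 mm (distance of any of ink_black, ink_magenta, tape, driver, primer, gluepad from where it was at the start of the episode above 0.03 m).
Of tag1, tag2, tag3, tag4 only 2 to 4 are there at a start; the rules pass over those that are not, and their reading is None.
At some moment in a run one of tag1, tag2, tag3, tag4, can may be knocked a few centimetres aside while the robot is not near it.
Once in a run the grip may slacken for a moment while it holds something.
It also fails if it takes over 210 s, if anything falls off the work surface, if the arm or the gripper's body presses on something with over 40 N, if the wrist force passes 120 N, or if a joint passes its speed limit or range.

ROBOT

A 6-joint arm with a two-finger parallel gripper is mounted at the origin on the work surface. World frame = base frame: x ahead of the robot, y to its left, z up, the work surface at z = 0. Lengths are in m, angles in rad, forces in N, time in s.
With the tool pointing down it reaches from about 0.275 to 0.975 m from the base axis. Payload 8.4 kg.
Tool frame: the origin (TCP) lies at the very end of the fingers, on their centre line; the grasp point (between the pads) lies 19 mm behind it; z points along the fingers, y is the direction in which the jaws open and shut (so a half turn about z gives the same grasp; the last joint's range is limited). The gripper opens to 92 mm and grips with 3 to 60 N. Pads are 20 mm wide; open, the fingers measure 128 mm over their backs; the gripper's body (75 mm by 189 mm) begins 69 mm behind the grasp point.
Start: joints at [1.216, 0.353, 1.633, -0, 1.155, -0.002], TCP at [0.216, 0.587, 0.215] pointing down, gripper open.
Joint ranges: [-2.63, 2.63], [-0.92, 2.1], [0.06, 2.66], [-1.3, 4.44], [0, 2.69], [-3.02, 3.02]. Speed limits (rad/s): [2.22, 2.22, 2.79, 3.14, 3.14, 3.14].

INTERFACE

Orientations are given as [roll, pitch, yaw] about the fixed x, y, z axes, in that order (R = Rz(yaw) Ry(pitch) Rx(roll)).
In Python, from plant import bot gives the robot as it stands.
- The arm moves only by the tool step_arm, never from a script. Its argument "motion" is a list of rows, each an object of numbers: "dx", "dy", "dz": the shift along the tool's x, y, z in m; "wx", "wy", "wz": the turn, a rotation vector about the tool's x, y, z in degrees. A call has 1 to 20 rows; each row is the pose to reach, as a shift and turn from the pose commanded when the call began, along the tool's axes at that moment; what a row does not reach only later rows make up. A row lasts 1/12 s, in which the tool goes at most 41.7 mm and 7.16 degrees, less where a joint would pass 70% of its speed; a pose out of reach is approached as far as the arm can. A call with a gripper value outside its range is refused whole. "fingers" is the finger opening in m, from 0 to 0.0919, set as the call begins (left out, the last holds). The fingers move at their own pace and stop on an object; "force" is the grip in N (left out, the last holds). Time passes only in rows, so rows that repeat a pose let the fingers close. It gives the time, the measured TCP pose, the force and the opening at its end, in the units of the state.
- bot.read_state(): the state, without advancing time (a new reading comes with each control period).
- bot.snapshot(name): name is "scene" or "top" or "wrist"; returns the picture (420x560x3 uint8, blue, green, red); there is no depth.
- bot.get_calibration(name): a dict with "intrinsics" (3x3 intrinsics, pixels), "view" (4x4, takes a point from world to camera coordinates); the wrist camera has in their place "hand_eye" (4x4, takes a point from camera to tool coordinates, whose origin is the TCP and whose axes are the flange's). Camera axes: x right, y down, z forward; pixel columns grow to the right and rows downward; lengths in m; the calibration is good to about 2 mm. The wrist camera is an equidistant fisheye: a pixel r from the principal point sees the ray r / f radians off the axis. A picture is of the moment at which its call begins: read the wrist's pose just before it. get_calibration takes no time and is no camera call.
- bot.sign_off(): hands the job in, once; it reports no verdict.
The state is a dict: "clock": time; "joint_positions": joint angles; "dq": joint speeds; "joint_torque": joint torques, N m; "ee_pos": TCP position; "ee_rot": TCP orientation; "ft_force": force on the tool from outside, world axes, zero at the start; "ft_torque": the same for the moment, N m; "opening": finger opening in m.
Only numpy, scipy, OpenCV 4.12 (cv2) and the standard library are available. Lean on these libraries where they do the work, as an engineer would, in place of code of your own. Each camera call takes 0.05 s, during which the arm holds its last target. There are 200 camera calls.

## Working session

There is one attempt and no reset: what is moved stays moved. The work goes in short steps, Python scripts to look and compute and a tool call to move; the robot and the scene stay as the last step left them, time stands still between calls to the robot, and variables do not carry over. Pictures are saved under pics/ and viewed, about 12 in all and at most 16, crops included, and the job is handed in when it is done.

Besides the shell and the picture viewer there is one more tool, called after "Call:" by a JSON object that holds its "method" and its "body", one argument or row to a line. step_arm: Moves the arm, as the interface text tells. Its arguments: {"type":"object","properties":{"motion":{"type":"array"},"fingers":{"type":"number"},"force":{"type":"number"}},"required":["motion"]}

```bash
ls; mkdir -p pics; python3 - <<'E'
from plant import bot
import cv2,json,numpy as np
np.set_printoptions(precision=4,suppress=True)
print(bot.read_state())
for n in ["scene","top","wrist"]:
    cv2.imwrite(f"pics/a_{n}.png",bot.snapshot(n))
    c=bot.get_calibration(n); print(n,{k:np.array(v) if not isinstance(v,str) else v for k,v in c.items()})
E
```

```text
pics
{'clock': 0.0, 'joint_positions': array([ 1.2156,  0.3536,  1.6341,  0.    ,  1.1552, -0.0024]), 'dq': array([ 0.0011,  0.0001,  0.0009,  0.0004,  0.0012, -0.0025]), 'joint_torque': array([ -0.0031, -59.3839, -33.4229,   0.0696,   0.0232,  -0.0002]), 'ee_pos': array([0.2158, 0.586 , 0.2139]), 'ee_rot': array([-3.1402, -0.    ,  2.7888]), 'ft_force': array([ 0.1764,  0.378 , -0.743 ]), 'ft_torque': array([ 0.0256,  0.0389, -0.0289]), 'opening': 0.0921649438178615}
scene {'intrinsics': array([[395.9919,   0.    , 289.0133],
       [  0.    , 395.9919, 211.294 ],
       [  0.    ,   0.    ,   1.    ]]), 'view': array([[ 0.8595,  0.5111, -0.0093, -0.4719],
       [ 0.3804, -0.6517, -0.6562, -0.0734],
       [-0.3414,  0.5604, -0.7546,  1.6174],
       [ 0.    ,  0.    ,  0.    ,  1.    ]])}
top {'intrinsics': array([[510.7119,   0.    , 284.071 ],
       [  0.    , 510.7119, 211.726 ],
       [  0.    ,   0.    ,   1.    ]]), 'view': array([[ 0.0021, -1.    ,  0.003 ,  0.0197],
       [-0.9788, -0.0027, -0.2049,  0.543 ],
       [ 0.2049, -0.0025, -0.9788,  1.3933],
       [ 0.    ,  0.    ,  0.    ,  1.    ]])}
wrist {'intrinsics': array([[325.1923,   0.    , 279.4178],
       [  0.    , 325.1923, 215.5579],
       [  0.    ,   0.    ,   1.    ]]), 'hand_eye': array([[-0.0001, -0.9606, -0.2781,  0.0784],
       [ 1.    ,  0.0001, -0.0008, -0.001 ],
       [ 0.0008, -0.2781,  0.9606, -0.1704],
       [ 0.    ,  0.    ,  0.    ,  1.    ]])}
```

View pics/a_top.png

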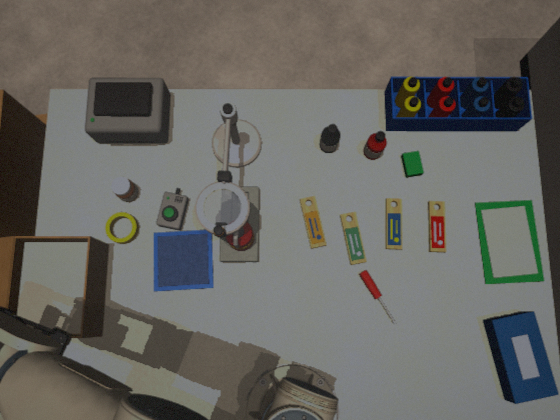

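View pics/a_scene.png

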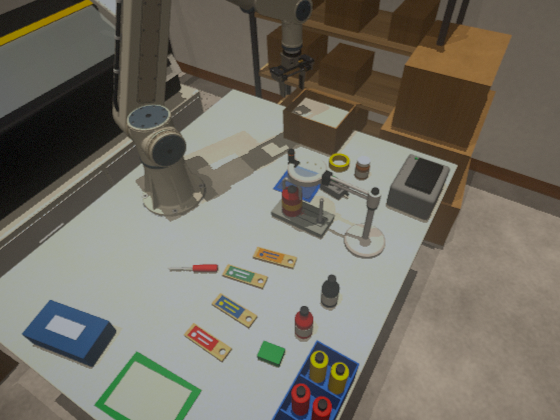

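```bash
cat > h.py <<'E'
import cv2,numpy as np
from plant import bot
from scipy.spatial.transform import Rotation as R
np.set_printoptions(precision=4,suppress=True)
def ray(n,uv,st=None):
    c=bot.get_calibration(n);K=np.array(c["intrinsics"])
    x=(uv[0]-K[0,2])/K[0,0];y=(uv[1]-K[1,2])/K[1,1]
    if n=="wrist":
        H=np.array(c["hand_eye"]);r=np.hypot(x,y)+1e-12
        d=np.array([np.sin(r)*x/r,np.sin(r)*y/r,np.cos(r)])
        Rt=R.from_euler('xyz',st["ee_rot"]).as_matrix()
        return np.array(st["ee_pos"])+Rt@H[:3,3],Rt@H[:3,:3]@d
    V=np.array(c["view"]);return -V[:3,:3].T@V[:3,3],V[:3,:3].T@np.array([x,y,1.])
def onz(n,uv,z,st=None):
    o,d=ray(n,uv,st);return o+d*(z-o[2])/d[2]
def pix(n,P,st=None):
    c=bot.get_calibration(n);K=np.array(c["intrinsics"])
    if n=="wrist":
        H=np.array(c["hand_eye"]);Rt=R.from_euler('xyz',st["ee_rot"]).as_matrix()
        q=H[:3,:3].T@(Rt.T@(np.array(P)-st["ee_pos"])-H[:3,3]);s=np.hypot(q[0],q[1]);t=np.arctan2(s,q[2])
        return np.array([K[0,0]*t*q[0]/s+K[0,2],K[1,1]*t*q[1]/s+K[1,2]])
    V=np.array(c["view"]);q=V[:3,:3]@P+V[:3,3];q=K@q;return q[:2]/q[2]
def tri(a,b):
    (o1,d1),(o2,d2)=a,b
    s=np.linalg.lstsq(np.c_[d1,-d2],o2-o1,rcond=None)[0]
    p,q=o1+d1*s[0],o2+d2*s[1];return (p+q)/2,np.linalg.norm(p-q)
def blobs(im,lo,hi,amin,roi=None):
    h=cv2.cvtColor(im,cv2.COLOR_BGR2HSV);m=cv2.inRange(h,np.array(lo),np.array(hi))
    if roi:
        k=np.zeros_like(m);k[roi[1]:roi[3],roi[0]:roi[2]]=1;m*=k
    return [c for c in cv2.findContours(m,0,2)[0] if cv2.contourArea(c)>=amin],m
E
python3 - <<'E'
from h import *
im=cv2.imread("pics/a_top.png"); sc=cv2.imread("pics/a_scene.png")
cs,m=blobs(im,(10,70,70),(30,255,255),80,(280,180,470,270))
for c in cs:
    (cx,cy),s,a=cv2.minAreaRect(c);b=[onz("top",p,.012)[:2] for p in cv2.boxPoints(((cx,cy),s,a))]
    b=np.array(b);e=b[1]-b[0];f=b[2]-b[1];L=e if np.linalg.norm(e)>np.linalg.norm(f) else f
    print("tag",(cx,cy),onz("top",(cx,cy),.012),"LW",np.linalg.norm(e),np.linalg.norm(f),"ang",np.degrees(np.arctan2(L[1],L[0])))
cs,m=blobs(im,(100,80,50),(125,255,255),1000,(140,220,225,300))
for c in cs:
    (cx,cy),s,a=cv2.minAreaRect(c);print("mat",onz("top",(cx,cy),.003),s)
cs,m=blobs(im,(50,120,50),(85,255,255),30,(155,185,190,230))
for c in cs: 
    (cx,cy),s,a=cv2.minAreaRect(c);print("btn",(cx,cy),onz("top",(cx,cy),.05),s)
a=cv2.resize(im[90:275,140:280],None,fx=4,fy=4,interpolation=cv2.INTER_CUBIC)[:600]
b=cv2.resize(sc[140:260,250:390],None,fx=4,fy=4,interpolation=cv2.INTER_CUBIC)
cv2.imwrite("pics/b1.png",cv2.resize(im[120:270,145:345],None,fx=4,fy=4,interpolation=cv2.INTER_CUBIC));cv2.imwrite("pics/b2.png",b)
E
```

```text
tag (352.6352844238281, 237.8588104248047) [ 0.4754 -0.1778  0.012 ] LW 0.04666848197364005 0.15041783160645922 ang -169.16516228390478
tag (436.616455078125, 226.00892639160156) [ 0.5109 -0.4234  0.012 ] LW 0.04834516764620931 0.14910158026865197 ang 177.73787936494875
tag (393.5, 223.0) [ 0.5195 -0.2981  0.012 ] LW 0.04420614039271407 0.1484175449760205 ang 177.43444229101308
tag (312.4884948730469, 221.8262176513672) [ 0.5223 -0.062   0.012 ] LW 0.046039377842376966 0.15043106436425174 ang -167.6495676494777
mat [0.4109 0.3123 0.003 ] (60.0, 58.0)
btn (168.75001525878906, 212.25003051757812) [0.5418 0.3495 0.05  ] (8.485280990600586, 9.192387580871582)
```

View pics/b1.png

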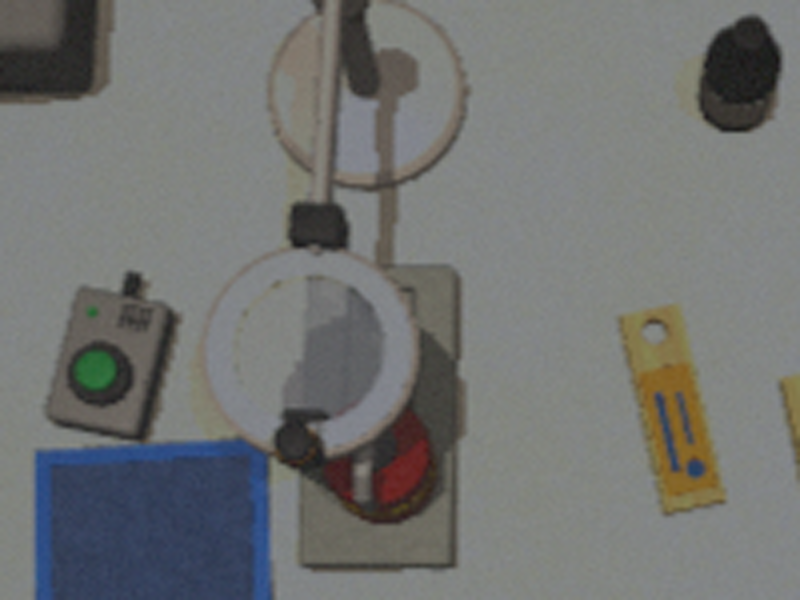

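View pics/b2.png

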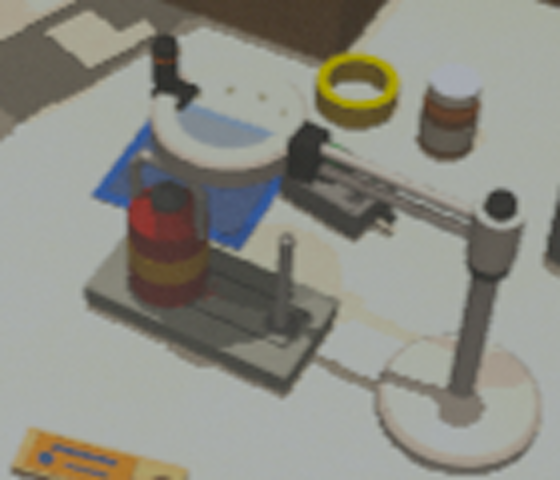

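```bash
python3 - <<'E'
from h import *
f=lambda x,y:(145+x/4,120+y/4); g=lambda x,y:(250+x/4,140+y/4)
print("topcam",ray("top",(0,0))[0])
print("knob top@.289",onz("top",f(297,436),.289),"scene",onz("scene",g(165,40),.289), tri(ray("top",f(297,436)),ray("scene",g(165,40))))
print("lens@.243",onz("top",f(310,350),.243),"scene",onz("scene",g(230,103),.243))
for z in (.01,.015): print("foot",onz("top",f(367,93),z),onz("scene",g(458,404),z))
print("housing",onz("scene",g(501,203),.272),onz("top",(228.5,107),.272))
for p in [(300,565),(457,566),(459,265),(390,265)]: print("stand",onz("top",f(*p),.03))
for p in [(88,292),(288,390),(338,302)]: print("stand s",onz("scene",g(*p),.03))
print("rod top",onz("scene",g(287,238),.15))
print("bar",onz("scene",g(170,160),.186),"posts",onz("scene",g(137,160),.18),onz("scene",g(203,187),.18))
print("can red top in top view",onz("top",f(362,470),.18))
print("band/foot", onz("scene",g(167,296),.03))
E
```

```text
topcam [0.2458 0.0247 1.4749]
knob top@.289 [0.4522 0.1742 0.289 ] scene [0.4536 0.1808 0.289 ] (array([0.4537, 0.1756, 0.2919]), np.float64(0.005271898503614916))
lens@.243 [0.514  0.1735 0.243 ] scene [0.5161 0.1842 0.243 ]
foot [0.7631 0.164  0.01  ] [0.7715 0.1622 0.01  ]
foot [0.7613 0.1636 0.015 ] [0.7725 0.1585 0.015 ]
housing [0.77   0.1617 0.272 ] [0.7663 0.1619 0.272 ]
stand [0.4046 0.2021 0.03  ]
stand [0.4042 0.091  0.03  ]
stand [0.6242 0.0922 0.03  ]
stand [0.6241 0.1426 0.03  ]
stand s [0.4195 0.0921 0.03  ]
stand s [0.6372 0.0845 0.03  ]
stand s [0.6297 0.2004 0.03  ]
rod top [0.5961 0.1475 0.15  ]
bar [0.4773 0.1482 0.186 ] posts [0.4489 0.1387 0.18  ] [0.5161 0.139  0.18  ]
can red top in top view [0.4492 0.1457 0.18  ]
band/foot [0.4868 0.1256 0.03  ]
```

```bash
cat > plan.py <<'E'
# python3 plan.py "x y z yawdeg" ... : each waypoint as tool-frame shift/turn from the present pose
import sys
from h import *
s=bot.read_state();Rt=R.from_euler('xyz',s["ee_rot"]);p=np.array(s["ee_pos"]);q=p;qy=np.degrees(s["ee_rot"][2])
print("t",round(s["clock"],1),"pos",p,"rpy",np.degrees(s["ee_rot"]),"F",np.array(s["ft_force"]),"open",round(s["opening"],4),"q",s["joint_positions"])
for a in sys.argv[1:]:
    x,y,z,w=map(float,a.split());t=np.array([x,y,z])
    d=Rt.inv().apply(t-p);v=(Rt.inv()*R.from_euler('xyz',[180,0,w],degrees=True)).as_rotvec(degrees=True)
    n=max(np.linalg.norm(t-q)/.0417,abs((w-qy+180)%360-180)/7.16)
    print(a,"->",np.round(d*1000,0)/1000,"w",np.round(v,1),"rows",round(n,1));q=t;qy=w
E
python3 plan.py "0.216 0.586 0.35 160" "0.453 0.175 0.35 180" "0.453 0.175 0.257 180"
```

```text
t 0.1 pos [0.2158 0.5862 0.214 ] rpy [-179.9381   -0.001   159.7872] F [ 0.0365 -0.2095 -0.1559] open 0.0919 q [ 1.2156  0.3535  1.6339  0.      1.1552 -0.0024]
0.216 0.586 0.35 160 -> [-0.    -0.    -0.136] w [-0.1 -0.  -0.2] rows 3.3
0.453 0.175 0.35 180 -> [-0.365 -0.304 -0.136] w [ -0.1  -0.  -20.2] rows 11.4
0.453 0.175 0.257 180 -> [-0.365 -0.304 -0.043] w [ -0.1  -0.  -20.2] rows 2.2
```

Call:
{"method": "step_arm", "body": {
  "motion": [
    {"dz": -0.04},
    {"dz": -0.08},
    {"dz": -0.12},
    {"dx": -0.02,"dy": -0.017,"dz": -0.136},
    {"dx": -0.365,"dy": -0.304,"dz": -0.136,"wz": -20},
    {"dx": -0.365,"dy": -0.304,"dz": -0.136,"wz": -20},
    {"dx": -0.365,"dy": -0.304,"dz": -0.136,"wz": -20},
    {"dx": -0.365,"dy": -0.304,"dz": -0.136,"wz": -20},
    {"dx": -0.365,"dy": -0.304,"dz": -0.136,"wz": -20},
    {"dx": -0.365,"dy": -0.304,"dz": -0.136,"wz": -20},
    {"dx": -0.365,"dy": -0.304,"dz": -0.136,"wz": -20},
    {"dx": -0.365,"dy": -0.304,"dz": -0.136,"wz": -20},
    {"dx": -0.365,"dy": -0.304,"dz": -0.136,"wz": -20},
    {"dx": -0.365,"dy": -0.304,"dz": -0.136,"wz": -20},
    {"dx": -0.365,"dy": -0.304,"dz": -0.136,"wz": -20},
    {"dx": -0.365,"dy": -0.304,"dz": -0.136,"wz": -20},
    {"dx": -0.365,"dy": -0.304,"dz": -0.136,"wz": -20},
    {"dx": -0.365,"dy": -0.304,"dz": -0.136,"wz": -20},
    {"dx": -0.365,"dy": -0.304,"dz": -0.136,"wz": -20}
  ],
  "fingers": 0.07
}}

```text
invalid input
```

```bash
python3 - <<'E'
from h import *
s=bot.read_state();print(s["ee_pos"],np.degrees(s["ee_rot"]),s["joint_positions"],s["opening"])
im=bot.snapshot("wrist");cv2.imwrite("pics/c.png",im)
print("pred knob",pix("wrist",[.453,.175,.289],s))
h=cv2.cvtColor(im,cv2.COLOR_BGR2HSV)
E
```

```text
[0.2158 0.5862 0.214 ] [-179.9381   -0.001   159.7872] [ 1.2156  0.3535  1.6339  0.      1.1552 -0.0024] 0.09192127031944979
pred knob [ 50.4524 517.23  ]
```

View pics/c.png

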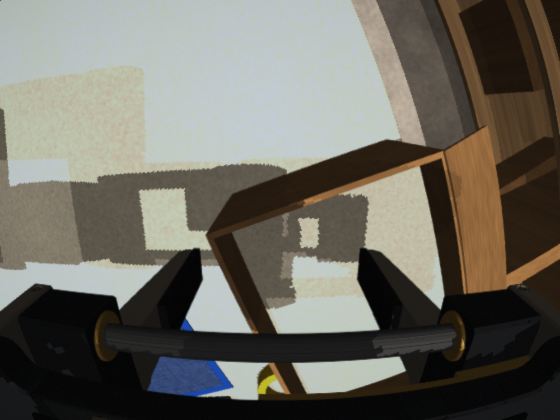

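Call:
{"method": "step_arm", "body": {
  "motion": [
    {"dx": 0,"dy": 0,"dz": -0.04,"wx": 0,"wy": 0,"wz": 0},
    {"dx": 0,"dy": 0,"dz": -0.08,"wx": 0,"wy": 0,"wz": 0},
    {"dx": 0,"dy": 0,"dz": -0.12,"wx": 0,"wy": 0,"wz": 0}
  ],
  "fingers": 0.07
}}

```text
clock: 0.45
ee_pos: [0.2157, 0.5859, 0.3353]
ee_rot: [-3.139, -0.0, 2.789]
ft_force: [0.6, 2.0, -0.1]
opening: 0.0742
```

Call:
{"method": "step_arm", "body": {
  "motion": [
    {"dx": -0.365,"dy": -0.304,"dz": -0.016,"wx": 0,"wy": 0,"wz": -20},
    {"dx": -0.365,"dy": -0.304,"dz": -0.016,"wx": 0,"wy": 0,"wz": -20},
    {"dx": -0.365,"dy": -0.304,"dz": -0.016,"wx": 0,"wy": 0,"wz": -20},
    {"dx": -0.365,"dy": -0.304,"dz": -0.016,"wx": 0,"wy": 0,"wz": -20},
    {"dx": -0.365,"dy": -0.304,"dz": -0.016,"wx": 0,"wy": 0,"wz": -20},
    {"dx": -0.365,"dy": -0.304,"dz": -0.016,"wx": 0,"wy": 0,"wz": -20},
    {"dx": -0.365,"dy": -0.304,"dz": -0.016,"wx": 0,"wy": 0,"wz": -20},
    {"dx": -0.365,"dy": -0.304,"dz": -0.016,"wx": 0,"wy": 0,"wz": -20},
    {"dx": -0.365,"dy": -0.304,"dz": -0.016,"wx": 0,"wy": 0,"wz": -20},
    {"dx": -0.365,"dy": -0.304,"dz": -0.016,"wx": 0,"wy": 0,"wz": -20},
    {"dx": -0.365,"dy": -0.304,"dz": -0.016,"wx": 0,"wy": 0,"wz": -20},
    {"dx": -0.365,"dy": -0.304,"dz": -0.016,"wx": 0,"wy": 0,"wz": -20},
    {"dx": -0.365,"dy": -0.304,"dz": -0.016,"wx": 0,"wy": 0,"wz": -20},
    {"dx": -0.365,"dy": -0.304,"dz": -0.016,"wx": 0,"wy": 0,"wz": -20}
  ]
}}

```text
clock: 1.62
ee_pos: [0.4535, 0.1746, 0.3505]
ee_rot: [3.141, -0.0, 3.135]
ft_force: [-0.4, 1.1, 0.8]
opening: 0.0695
```

```bash
python3 - <<'E'
from h import *
s=bot.read_state();print(s["ee_pos"],np.degrees(s["ee_rot"]),s["joint_positions"],s["opening"])
im=bot.snapshot("wrist");cv2.imwrite("pics/c2.png",im)
print("pred knob",pix("wrist",[.453,.175,.289],s),"tcp",pix("wrist",s["ee_pos"],s))
E
```

```text
[0.4535 0.1746 0.3505] [179.9846  -0.0264 179.6391] [ 0.3641  0.0214  1.7422  0.0004  1.3784 -1.2005] 0.06948175894652787
pred knob [281.5752 229.926 ] tcp [281.4699 264.8644]
```

View pics/c2.png

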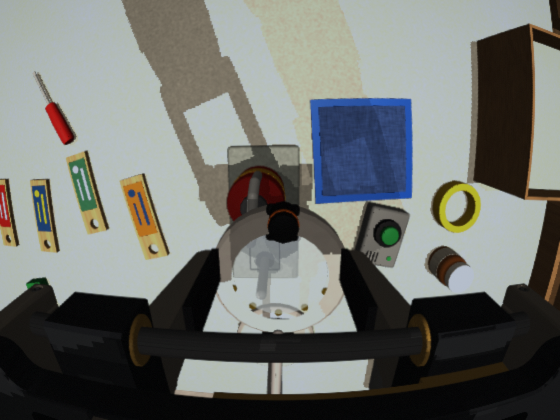

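Call:
{"method": "step_arm", "body": {
  "motion": [
    {"dx": 0,"dy": 0.001,"dz": 0.03,"wx": 0,"wy": 0,"wz": 0},
    {"dx": 0,"dy": 0.001,"dz": 0.06,"wx": 0,"wy": 0,"wz": 0},
    {"dx": 0,"dy": 0.001,"dz": 0.08,"wx": 0,"wy": 0,"wz": 0},
    {"dx": 0,"dy": 0.001,"dz": 0.094,"wx": 0,"wy": 0,"wz": 0},
    {"dx": 0,"dy": 0.001,"dz": 0.094,"wx": 0,"wy": 0,"wz": 0}
  ]
}}

```text
clock: 2.08
ee_pos: [0.4509, 0.177, 0.2536]
ee_rot: [-3.14, -0.005, 3.14]
ft_force: [-0.4, 1.1, 0.2]
opening: 0.0702
```

Call:
{"method": "step_arm", "body": {
  "motion": [
    {"dx": 0,"dy": 0,"dz": 0,"wx": 0,"wy": 0,"wz": 0},
    {"dx": 0,"dy": 0,"dz": 0,"wx": 0,"wy": 0,"wz": 0},
    {"dx": 0,"dy": 0,"dz": 0,"wx": 0,"wy": 0,"wz": 0},
    {"dx": 0,"dy": 0,"dz": 0,"wx": 0,"wy": 0,"wz": 0},
    {"dx": 0,"dy": 0,"dz": 0,"wx": 0,"wy": 0,"wz": 0},
    {"dx": 0,"dy": 0,"dz": 0,"wx": 0,"wy": 0,"wz": 0},
    {"dx": 0,"dy": 0,"dz": 0,"wx": 0,"wy": 0,"wz": 0},
    {"dx": 0,"dy": 0,"dz": 0,"wx": 0,"wy": 0,"wz": 0}
  ],
  "fingers": 0.015,
  "force": 8
}}

```text
clock: 2.75
ee_pos: [0.4535, 0.1763, 0.2569]
ee_rot: [3.141, 0.0, 3.138]
ft_force: [-0.5, 0.6, 2.1]
opening: 0.0239
```

```bash
cat > arc.py <<'E'
# arc rows about the pillar from the present pose: python3 arc.py end_turn_deg steps
import sys
from h import *
s=bot.read_state();P=np.array([.765,.162]);p=np.array(s["ee_pos"]);Rt=R.from_euler('xyz',s["ee_rot"])
v=p[:2]-P;print("pos",p,"open",s["opening"],"F",s["ft_force"],"radius",np.linalg.norm(v),"dir deg",np.degrees(np.arctan2(v[1],v[0])))
E_,n=float(sys.argv[1]),int(sys.argv[2])
for k in range(1,n+1):
    a=np.radians(E_*k/n);c,t=np.cos(a),np.sin(a);w=P+[c*v[0]-t*v[1],t*v[0]+c*v[1]]
    d=Rt.inv().apply([w[0]-p[0],w[1]-p[1],0]);print('{"dx": %.3f, "dy": %.3f, "dz": 0, "wx": 0, "wy": 0, "wz": %.1f},'%(d[0],d[1],-E_*k/n),end=" ")
E
python3 arc.py -66 20
```

```text
pos [0.4535 0.1763 0.2569] open 0.023901685969374514 F [-0.5215  0.6065  2.0582] radius 0.31180028554700734 dir deg 177.3707090312348
{"dx": -0.001, "dy": 0.018, "dz": 0, "wx": 0, "wy": 0, "wz": 3.3}, {"dx": -0.004, "dy": 0.036, "dz": 0, "wx": 0, "wy": 0, "wz": 6.6}, {"dx": -0.007, "dy": 0.053, "dz": 0, "wx": 0, "wy": 0, "wz": 9.9}, {"dx": -0.011, "dy": 0.071, "dz": 0, "wx": 0, "wy": 0, "wz": 13.2}, {"dx": -0.017, "dy": 0.088, "dz": 0, "wx": 0, "wy": 0, "wz": 16.5}, {"dx": -0.023, "dy": 0.105, "dz": 0, "wx": 0, "wy": 0, "wz": 19.8}, {"dx": -0.030, "dy": 0.121, "dz": 0, "wx": 0, "wy": 0, "wz": 23.1}, {"dx": -0.038, "dy": 0.137, "dz": 0, "wx": 0, "wy": 0, "wz": 26.4}, {"dx": -0.047, "dy": 0.153, "dz": 0, "wx": 0, "wy": 0, "wz": 29.7}, {"dx": -0.057, "dy": 0.168, "dz": 0, "wx": 0, "wy": 0, "wz": 33.0}, {"dx": -0.068, "dy": 0.182, "dz": 0, "wx": 0, "wy": 0, "wz": 36.3}, {"dx": -0.080, "dy": 0.196, "dz": 0, "wx": 0, "wy": 0, "wz": 39.6}, {"dx": -0.092, "dy": 0.209, "dz": 0, "wx": 0, "wy": 0, "wz": 42.9}, {"dx": -0.105, "dy": 0.221, "dz": 0, "wx": 0, "wy": 0, "wz": 46.2}, {"dx": -0.119, "dy": 0.232, "dz": 0, "wx": 0, "wy": 0, "wz": 49.5}, {"dx": -0.134, "dy": 0.243, "dz": 0, "wx": 0, "wy": 0, "wz": 52.8}, {"dx": -0.149, "dy": 0.253, "dz": 0, "wx": 0, "wy": 0, "wz": 56.1}, {"dx": -0.164, "dy": 0.262, "dz": 0, "wx": 0, "wy": 0, "wz": 59.4}, {"dx": -0.180, "dy": 0.270, "dz": 0, "wx": 0, "wy": 0, "wz": 62.7}, {"dx": -0.197, "dy": 0.277, "dz": 0, "wx": 0, "wy": 0, "wz": 66.0},
```

Call:
{"method": "step_arm", "body": {
  "motion": [
    {"dx": -0.001,"dy": 0.018,"dz": 0,"wx": 0,"wy": 0,"wz": 3.3},
    {"dx": -0.004,"dy": 0.036,"dz": 0,"wx": 0,"wy": 0,"wz": 6.6},
    {"dx": -0.007,"dy": 0.053,"dz": 0,"wx": 0,"wy": 0,"wz": 9.9},
    {"dx": -0.011,"dy": 0.071,"dz": 0,"wx": 0,"wy": 0,"wz": 13.2},
    {"dx": -0.017,"dy": 0.088,"dz": 0,"wx": 0,"wy": 0,"wz": 16.5},
    {"dx": -0.023,"dy": 0.105,"dz": 0,"wx": 0,"wy": 0,"wz": 19.8},
    {"dx": -0.03,"dy": 0.121,"dz": 0,"wx": 0,"wy": 0,"wz": 23.1},
    {"dx": -0.038,"dy": 0.137,"dz": 0,"wx": 0,"wy": 0,"wz": 26.4},
    {"dx": -0.047,"dy": 0.153,"dz": 0,"wx": 0,"wy": 0,"wz": 29.7},
    {"dx": -0.057,"dy": 0.168,"dz": 0,"wx": 0,"wy": 0,"wz": 33}
  ]
}}

```text
clock: 3.58
ee_pos: [0.5103, 0.3446, 0.2569]
ee_rot: [-3.14, -0.001, 2.559]
ft_force: [-3.8, -1.5, 5.7]
opening: 0.0234
```

```bash
python3 arc.py -32 10
```

```text
pos [0.5103 0.3446 0.2569] open 0.023433349817044147 F [-3.8217 -1.4563  5.6754] radius 0.31338088768458106 dir deg 144.36438836754328
{"dx": -0.001, "dy": 0.017, "dz": 0, "wx": 0, "wy": 0, "wz": 3.2}, {"dx": -0.003, "dy": 0.035, "dz": 0, "wx": 0, "wy": 0, "wz": 6.4}, {"dx": -0.006, "dy": 0.052, "dz": 0, "wx": 0, "wy": 0, "wz": 9.6}, {"dx": -0.011, "dy": 0.069, "dz": 0, "wx": 0, "wy": 0, "wz": 12.8}, {"dx": -0.016, "dy": 0.086, "dz": 0, "wx": 0, "wy": 0, "wz": 16.0}, {"dx": -0.021, "dy": 0.102, "dz": 0, "wx": 0, "wy": 0, "wz": 19.2}, {"dx": -0.028, "dy": 0.118, "dz": 0, "wx": 0, "wy": 0, "wz": 22.4}, {"dx": -0.036, "dy": 0.134, "dz": 0, "wx": 0, "wy": 0, "wz": 25.6}, {"dx": -0.045, "dy": 0.149, "dz": 0, "wx": 0, "wy": 0, "wz": 28.8}, {"dx": -0.054, "dy": 0.164, "dz": 0, "wx": 0, "wy": 0, "wz": 32.0},
```

Call:
{"method": "step_arm", "body": {
  "motion": [
    {"dx": -0.001,"dy": 0.017,"dz": 0,"wx": 0,"wy": 0,"wz": 3.2},
    {"dx": -0.003,"dy": 0.035,"dz": 0,"wx": 0,"wy": 0,"wz": 6.4},
    {"dx": -0.006,"dy": 0.052,"dz": 0,"wx": 0,"wy": 0,"wz": 9.6},
    {"dx": -0.011,"dy": 0.069,"dz": 0,"wx": 0,"wy": 0,"wz": 12.8},
    {"dx": -0.016,"dy": 0.086,"dz": 0,"wx": 0,"wy": 0,"wz": 16},
    {"dx": -0.021,"dy": 0.102,"dz": 0,"wx": 0,"wy": 0,"wz": 19.2},
    {"dx": -0.028,"dy": 0.118,"dz": 0,"wx": 0,"wy": 0,"wz": 22.4},
    {"dx": -0.036,"dy": 0.134,"dz": 0,"wx": 0,"wy": 0,"wz": 25.6},
    {"dx": -0.045,"dy": 0.149,"dz": 0,"wx": 0,"wy": 0,"wz": 28.8},
    {"dx": -0.054,"dy": 0.164,"dz": 0,"wx": 0,"wy": 0,"wz": 32},
    {"dx": -0.054,"dy": 0.164,"dz": 0,"wx": 0,"wy": 0,"wz": 32},
    {"dx": -0.054,"dy": 0.164,"dz": 0,"wx": 0,"wy": 0,"wz": 32}
  ]
}}

```text
clock: 4.58
ee_pos: [0.6468, 0.4539, 0.2567]
ee_rot: [3.139, -0.003, 2.003]
ft_force: [-0.1, 7.8, 1.5]
opening: 0.0237
```

Call:
{"method": "step_arm", "body": {
  "motion": [
    {"dx": 0,"dy": 0,"dz": 0,"wx": 0,"wy": 0,"wz": 0},
    {"dx": 0,"dy": 0,"dz": 0,"wx": 0,"wy": 0,"wz": 0},
    {"dx": 0,"dy": 0,"dz": 0,"wx": 0,"wy": 0,"wz": 0},
    {"dx": 0,"dy": 0,"dz": 0,"wx": 0,"wy": 0,"wz": 0},
    {"dx": 0,"dy": 0,"dz": -0.04,"wx": 0,"wy": 0,"wz": 0},
    {"dx": 0,"dy": 0,"dz": -0.08,"wx": 0,"wy": 0,"wz": 0},
    {"dx": 0,"dy": 0,"dz": -0.12,"wx": 0,"wy": 0,"wz": 0}
  ],
  "fingers": 0.06
}}

```text
clock: 5.17
ee_pos: [0.6456, 0.4509, 0.3774]
ee_rot: [-3.14, 0.001, 2.003]
ft_force: [0.5, 0.0, 1.3]
opening: 0.0597
```

```bash
python3 plan.py "0.46 0.15 0.40 180"; python3 - <<'E'
from h import *
s=bot.read_state()
cv2.imwrite("pics/d_top.png",bot.snapshot("top"));cv2.imwrite("pics/d_scene.png",bot.snapshot("scene"));cv2.imwrite("pics/d_wrist.png",bot.snapshot("wrist"))
a=cv2.imread("pics/d_top.png")[120:270,145:285];b=cv2.imread("pics/d_scene.png")[150:250,250:350]
b=cv2.resize(b,(0,0),fx=4,fy=4,interpolation=2);a=cv2.resize(a,(0,0),fx=2.667,fy=2.667,interpolation=2)
cv2.imwrite("pics/d.png",np.hstack([a,b]) if a.shape[0]==b.shape[0] else np.hstack([a[:400],b[:400]])) ;print(a.shape,b.shape)
E
```

```text
t 5.2 pos [0.6456 0.4509 0.3774] rpy [-179.8908    0.0307  114.7701] F [0.4717 0.0437 1.3104] open 0.0597 q [ 0.6078  0.5407  1.0014 -0.0002  1.6014  0.1755]
0.46 0.15 0.40 180 -> [-0.195 -0.295 -0.022] w [ -0.1  -0.  -65.2] rows 9.1
(400, 373, 3) (400, 400, 3)
```

View pics/d.png

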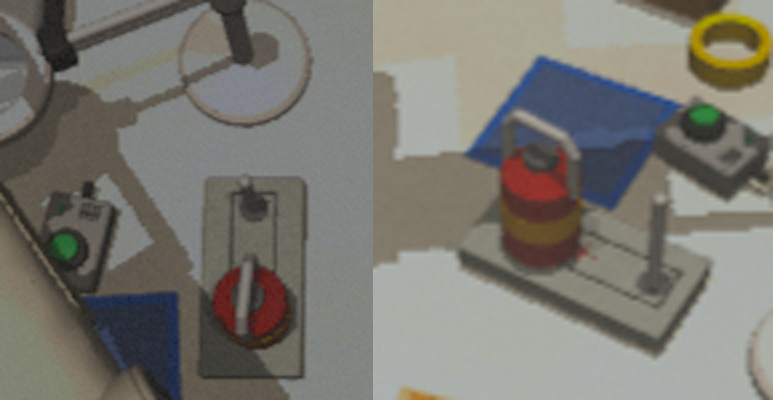

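```bash
python3 - <<'E'
from h import *
f=lambda x,y:(145+x/2.667,120+y/2.667); g=lambda x,y:(250+(x-373)/4,150+y/4)
print("bar ends",onz("top",f(249,263),.186),onz("top",f(241,327),.186),"scene",onz("scene",g(510,118),.186),onz("scene",g(577,141),.186))
print("can axis",onz("top",f(250,303),.14), "tri bar",tri(ray("top",f(245,295)),ray("scene",g(543,128))))
print("rod",onz("top",f(246,181),.15),onz("scene",g(659,198),.15),"base",onz("top",f(253,208),.035))
print("btn",tri(ray("top",f(65,246)),ray("scene",g(706,115))),onz("top",f(65,246),.05))
c=[onz("top",f(*p),.03) for p in [(205,177),(307,180),(303,378),(199,377)]];print(np.array(c),np.mean(c,0))
c=[onz("scene",g(*p),.03) for p in [(459,250),(655,347),(710,262)]];print("scene",np.array(c))
print("cross scene",onz("scene",g(585,254),.03))
E
```

```text
bar ends [0.4973 0.1388 0.186 ] [0.4351 0.1452 0.186 ] scene [0.4509 0.1357 0.186 ] [0.5161 0.1406 0.186 ]
can axis [0.4659 0.1411 0.14  ] tri bar (array([0.4723, 0.1467, 0.1729]), np.float64(0.010445360297563672))
rod [0.5882 0.1468 0.15  ] [0.5953 0.1471 0.15  ] base [0.5876 0.1491 0.035 ]
btn (array([0.5441, 0.3494, 0.0535]), np.float64(0.0074338789545777)) [0.5418 0.3477 0.05  ]
[[0.6236 0.2028 0.03  ]
 [0.6205 0.0911 0.03  ]
 [0.4035 0.0928 0.03  ]
 [0.4043 0.2032 0.03  ]] [0.513  0.1475 0.03  ]
scene [[0.4165 0.0933 0.03  ]
 [0.631  0.0848 0.03  ]
 [0.6288 0.2    0.03  ]]
cross scene [0.5223 0.1493 0.03  ]
```

Call:
{"method": "step_arm", "body": {
  "motion": [
    {"dx": -0.195,"dy": -0.295,"dz": -0.022,"wx": 0,"wy": 0,"wz": -65},
    {"dx": -0.195,"dy": -0.295,"dz": -0.022,"wx": 0,"wy": 0,"wz": -65},
    {"dx": -0.195,"dy": -0.295,"dz": -0.022,"wx": 0,"wy": 0,"wz": -65},
    {"dx": -0.195,"dy": -0.295,"dz": -0.022,"wx": 0,"wy": 0,"wz": -65},
    {"dx": -0.195,"dy": -0.295,"dz": -0.022,"wx": 0,"wy": 0,"wz": -65},
    {"dx": -0.195,"dy": -0.295,"dz": -0.022,"wx": 0,"wy": 0,"wz": -65},
    {"dx": -0.195,"dy": -0.295,"dz": -0.022,"wx": 0,"wy": 0,"wz": -65},
    {"dx": -0.195,"dy": -0.295,"dz": -0.022,"wx": 0,"wy": 0,"wz": -65},
    {"dx": -0.195,"dy": -0.295,"dz": -0.022,"wx": 0,"wy": 0,"wz": -65},
    {"dx": -0.195,"dy": -0.295,"dz": -0.022,"wx": 0,"wy": 0,"wz": -65},
    {"dx": -0.195,"dy": -0.295,"dz": -0.022,"wx": 0,"wy": 0,"wz": -65},
    {"dx": -0.195,"dy": -0.295,"dz": -0.022,"wx": 0,"wy": 0,"wz": -65},
    {"dx": -0.195,"dy": -0.295,"dz": -0.022,"wx": 0,"wy": 0,"wz": -65}
  ]
}}

```text
clock: 6.4
ee_pos: [0.4604, 0.1516, 0.3978]
ee_rot: [-3.141, -0.001, 3.136]
ft_force: [-0.1, -0.4, 0.3]
opening: 0.0603
```

```bash
python3 - <<'E'
from h import *
s=bot.read_state();print(s["ee_pos"],np.degrees(s["ee_rot"]),s["joint_positions"])
cv2.imwrite("pics/e.png",bot.snapshot("wrist"))
print("pred bar",pix("wrist",[.472,.147,.186],s),"rod",pix("wrist",[.589,.147,.15],s))
E
```

```text
[0.4604 0.1516 0.3978] [-179.9932   -0.0603  179.6954] [ 0.3148 -0.0027  1.668   0.0002  1.4773 -1.2507]
pred bar [276.8103 199.7605] rod [277.6768 273.9601]
```

View pics/e.png

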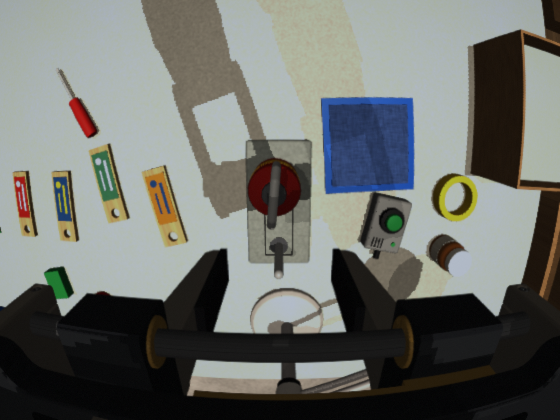

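```bash
python3 - <<'E'
from h import *
s=bot.read_state();im=cv2.imread("pics/e.png")
for u in [(277,168),(275,195),(272,226)]: print("bar",onz("wrist",u,.19,s))
print("rod",onz("wrist",(278.5,275),.15,s))
for u in [(248,141),(311,141),(310,263),(249,263)]: print("stand",onz("wrist",u,.03,s))
for n,lo,hi,roi,z in [("mat",(100,80,40),(125,255,255),(310,85,425,200),.003),("btn",(50,120,50),(85,255,255),(375,205,410,240),.05)]:
    cs,_=blobs(im,lo,hi,60,roi)
    for c in cs: m=cv2.minAreaRect(c);print(n,m,onz("wrist",m[0],z,s))
E
python3 plan.py "0.467 0.143 0.30 174" "0.467 0.143 0.165 174"; 
python3 - <<'E'
import cv2
cv2.imwrite("pics/e2.png",cv2.resize(cv2.imread("pics/e.png")[130:290,200:360],(0,0),fx=3.7,fy=3.7,interpolation=2))
E
```

```text
bar [0.4328 0.1476 0.19  ]
bar [0.4652 0.145  0.19  ]
bar [0.504 0.141 0.19 ]
rod [0.5907 0.1483 0.15  ]
stand [0.4087 0.0986 0.03  ]
stand [0.4092 0.2024 0.03  ]
stand [0.6268 0.2049 0.03  ]
stand [0.6263 0.0941 0.03  ]
mat ((368.6611022949219, 143.4681396484375), (95.32310485839844, 91.50825500488281), 87.24089050292969) [0.4125 0.3083 0.003 ]
btn ((394.5, 223.0), (16.0, 15.0), 90.0) [0.5454 0.3504 0.05  ]
t 6.5 pos [0.4604 0.1516 0.3978] rpy [-179.9888   -0.067   179.7344] F [-0.2346 -0.2883 -0.4805] open 0.0599 q [ 0.3149 -0.0025  1.6678  0.0002  1.4775 -1.2513]
0.467 0.143 0.30 174 -> [-0.007 -0.009  0.098] w [-0.  -0.1  5.7] rows 2.4
0.467 0.143 0.165 174 -> [-0.007 -0.009  0.233] w [-0.  -0.1  5.7] rows 3.2
```

View pics/e2.png

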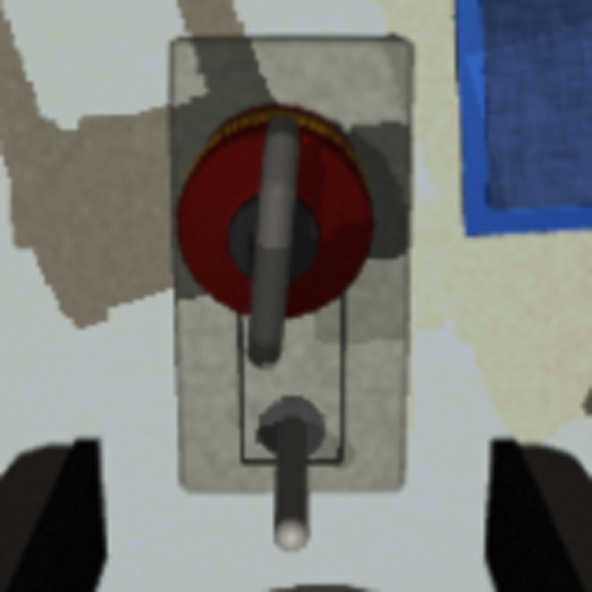

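Call:
{"method": "step_arm", "body": {
  "motion": [
    {"dx": -0.007,"dy": -0.008,"dz": 0.04,"wx": 0,"wy": 0,"wz": 5.7},
    {"dx": -0.007,"dy": -0.008,"dz": 0.08,"wx": 0,"wy": 0,"wz": 5.7},
    {"dx": -0.007,"dy": -0.008,"dz": 0.12,"wx": 0,"wy": 0,"wz": 5.7},
    {"dx": -0.007,"dy": -0.008,"dz": 0.15,"wx": 0,"wy": 0,"wz": 5.7},
    {"dx": -0.007,"dy": -0.008,"dz": 0.18,"wx": 0,"wy": 0,"wz": 5.7},
    {"dx": -0.007,"dy": -0.008,"dz": 0.21,"wx": 0,"wy": 0,"wz": 5.7},
    {"dx": -0.007,"dy": -0.008,"dz": 0.23,"wx": 0,"wy": 0,"wz": 5.7},
    {"dx": -0.007,"dy": -0.008,"dz": 0.237,"wx": 0,"wy": 0,"wz": 5.7},
    {"dx": -0.007,"dy": -0.008,"dz": 0.237,"wx": 0,"wy": 0,"wz": 5.7}
  ],
  "fingers": 0.05
}}

```text
clock: 7.2
ee_pos: [0.466, 0.143, 0.1596]
ee_rot: [-3.14, -0.004, 3.038]
ft_force: [0.6, 0.0, 0.3]
opening: 0.0498
```

Call:
{"method": "step_arm", "body": {
  "motion": [
    {"dx": 0,"dy": 0,"dz": 0,"wx": 0,"wy": 0,"wz": 0},
    {"dx": 0,"dy": 0,"dz": 0,"wx": 0,"wy": 0,"wz": 0},
    {"dx": 0,"dy": 0,"dz": 0,"wx": 0,"wy": 0,"wz": 0},
    {"dx": 0,"dy": 0,"dz": 0,"wx": 0,"wy": 0,"wz": 0},
    {"dx": 0,"dy": 0,"dz": 0,"wx": 0,"wy": 0,"wz": 0},
    {"dx": 0,"dy": 0,"dz": 0,"wx": 0,"wy": 0,"wz": 0},
    {"dx": 0,"dy": 0,"dz": 0,"wx": 0,"wy": 0,"wz": 0},
    {"dx": 0,"dy": 0,"dz": 0,"wx": 0,"wy": 0,"wz": 0}
  ],
  "fingers": 0.005,
  "force": 45
}}

```text
clock: 7.87
ee_pos: [0.4675, 0.1431, 0.1621]
ee_rot: [3.141, 0.001, 3.038]
ft_force: [-0.1, 1.1, 4.2]
opening: 0.0103
```

```bash
python3 plan.py "0.467 0.144 0.221 174" "0.412 0.310 0.200 174" "0.412 0.310 0.136 174"
```

```text
t 7.9 pos [0.4675 0.1431 0.1621] rpy [179.9547   0.0661 174.0797] F [-0.1416  1.0599  4.2316] open 0.0103 q [ 0.2938  0.2034  1.9713  0.0003  0.9655 -1.1739]
0.467 0.144 0.221 174 -> [ 0.001  0.001 -0.059] w [0.  0.1 0.1] rows 1.4
0.412 0.310 0.200 174 -> [ 0.072  0.16  -0.038] w [0.  0.1 0.1] rows 4.2
0.412 0.310 0.136 174 -> [0.072 0.16  0.026] w [0.  0.1 0.1] rows 1.5
```

Call:
{"method": "step_arm", "body": {
  "motion": [
    {"dx": 0,"dy": 0,"dz": -0.01,"wx": 0,"wy": 0,"wz": 0},
    {"dx": 0,"dy": 0,"dz": -0.025,"wx": 0,"wy": 0,"wz": 0},
    {"dx": 0,"dy": 0,"dz": -0.04,"wx": 0,"wy": 0,"wz": 0},
    {"dx": 0,"dy": 0,"dz": -0.05,"wx": 0,"wy": 0,"wz": 0},
    {"dx": 0,"dy": 0,"dz": -0.05,"wx": 0,"wy": 0,"wz": 0},
    {"dx": 0,"dy": 0,"dz": -0.05,"wx": 0,"wy": 0,"wz": 0}
  ]
}}

```text
clock: 8.37
ee_pos: [0.467, 0.1427, 0.2118]
ee_rot: [3.141, 0.001, 3.038]
ft_force: [-0.3, -0.4, -5.3]
opening: 0.0109
```

Call:
{"method": "step_arm", "body": {
  "motion": [
    {"dx": 0.004,"dy": 0.01,"dz": 0,"wx": 0,"wy": 0,"wz": 0},
    {"dx": 0.011,"dy": 0.025,"dz": 0,"wx": 0,"wy": 0,"wz": 0},
    {"dx": 0.02,"dy": 0.045,"dz": 0,"wx": 0,"wy": 0,"wz": 0},
    {"dx": 0.03,"dy": 0.067,"dz": 0,"wx": 0,"wy": 0,"wz": 0},
    {"dx": 0.04,"dy": 0.09,"dz": 0,"wx": 0,"wy": 0,"wz": 0},
    {"dx": 0.051,"dy": 0.113,"dz": 0,"wx": 0,"wy": 0,"wz": 0},
    {"dx": 0.061,"dy": 0.135,"dz": 0,"wx": 0,"wy": 0,"wz": 0},
    {"dx": 0.068,"dy": 0.151,"dz": 0,"wx": 0,"wy": 0,"wz": 0},
    {"dx": 0.072,"dy": 0.16,"dz": 0,"wx": 0,"wy": 0,"wz": 0},
    {"dx": 0.072,"dy": 0.16,"dz": 0.01,"wx": 0,"wy": 0,"wz": 0},
    {"dx": 0.072,"dy": 0.16,"dz": 0.02,"wx": 0,"wy": 0,"wz": 0},
    {"dx": 0.072,"dy": 0.16,"dz": 0.03,"wx": 0,"wy": 0,"wz": 0}
  ]
}}

```text
clock: 9.37
ee_pos: [0.4114, 0.3083, 0.1799]
ee_rot: [-3.14, -0.001, 3.038]
ft_force: [0.4, -0.1, -3.8]
opening: 0.0108
```

```bash
python3 plan.py "0.412 0.310 0.136 174"; python3 - <<'E'
from h import *
im=bot.snapshot("scene");cv2.imwrite("pics/f.png",cv2.resize(im[90:290,230:430],(0,0),fx=3,fy=3,interpolation=2))
E
```

```text
t 9.4 pos [0.4114 0.3083 0.1799] rpy [-179.9198   -0.0507  174.0849] F [ 0.3793 -0.1035 -3.8009] open 0.0108 q [ 0.6405  0.2209  1.9019 -0.0005  1.0204 -0.8268]
0.412 0.310 0.136 174 -> [-0.     0.002  0.044] w [-0.1 -0.1  0.1] rows 1.1
```

View pics/f.png

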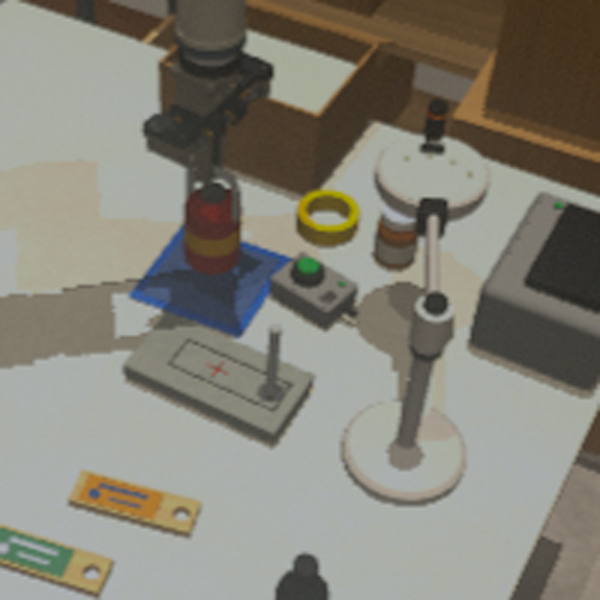

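Call:
{"method": "step_arm", "body": {
  "motion": [
    {"dx": 0,"dy": 0.002,"dz": 0.015,"wx": 0,"wy": 0,"wz": 0},
    {"dx": 0,"dy": 0.002,"dz": 0.028,"wx": 0,"wy": 0,"wz": 0},
    {"dx": 0,"dy": 0.002,"dz": 0.037,"wx": 0,"wy": 0,"wz": 0},
    {"dx": 0,"dy": 0.002,"dz": 0.041,"wx": 0,"wy": 0,"wz": 0},
    {"dx": 0,"dy": 0.002,"dz": 0.044,"wx": 0,"wy": 0,"wz": 0},
    {"dx": 0,"dy": 0.002,"dz": 0.044,"wx": 0,"wy": 0,"wz": 0},
    {"dx": 0,"dy": 0.002,"dz": 0.044,"wx": 0,"wy": 0,"wz": 0}
  ]
}}

```text
clock: 10.0
ee_pos: [0.4123, 0.3113, 0.1379]
ee_rot: [3.141, 0.0, 3.038]
ft_force: [-0.6, -0.1, -3.5]
opening: 0.0106
```

Call:
{"method": "step_arm", "body": {
  "motion": [
    {"dx": 0,"dy": 0,"dz": 0,"wx": 0,"wy": 0,"wz": 0},
    {"dx": 0,"dy": 0,"dz": 0,"wx": 0,"wy": 0,"wz": 0},
    {"dx": 0,"dy": 0,"dz": 0,"wx": 0,"wy": 0,"wz": 0},
    {"dx": 0,"dy": 0,"dz": 0,"wx": 0,"wy": 0,"wz": 0},
    {"dx": 0,"dy": 0,"dz": 0,"wx": 0,"wy": 0,"wz": 0},
    {"dx": 0,"dy": 0,"dz": -0.03,"wx": 0,"wy": 0,"wz": 0},
    {"dx": 0,"dy": 0,"dz": -0.07,"wx": 0,"wy": 0,"wz": 0},
    {"dx": 0,"dy": 0,"dz": -0.11,"wx": 0,"wy": 0,"wz": 0},
    {"dx": 0,"dy": 0,"dz": -0.15,"wx": 0,"wy": 0,"wz": 0}
  ],
  "fingers": 0.05
}}

```text
clock: 10.75
ee_pos: [0.4117, 0.3111, 0.2894]
ee_rot: [-3.141, -0.0, 3.038]
ft_force: [1.1, 1.1, -0.9]
opening: 0.05
```

```bash
cat > tags.py <<'E'
# tag poses from the top view: python3 tags.py
from h import *
im=bot.snapshot("top");cv2.imwrite("pics/tags.png",im)
h=cv2.cvtColor(im,cv2.COLOR_BGR2HSV)
cs,m=blobs(im,(10,70,70),(30,255,255),80,(280,170,480,290))
for c in cs:
    fill=np.zeros_like(m);cv2.drawContours(fill,[c],-1,255,-1)
    b=cv2.boxPoints(cv2.minAreaRect(c));P=np.array([onz("top",p,.012)[:2] for p in b])
    if np.linalg.norm(P[1]-P[0])>np.linalg.norm(P[2]-P[1]): P=np.roll(P,1,0)
    mid=P.mean(0);ax=(P[2]-P[1]);L=np.linalg.norm(ax);ax/=L
    if ax[0]<0: ax=-ax   # provisional: hole towards +x
    M=cv2.moments(c)
    hol=pix("top",np.r_[mid+ax*.058,.012]);x=int(round(hol[0]));y=int(round(hol[1]))
    col=h[fill>0];sat=col[(col[:,1]>60)]
    hue=np.bincount(h[pix_y,pix_x,0],minlength=180).argmax() if False else None
    cc=[im[int(q[1]),int(q[0])] for q in [pix("top",np.r_[mid+ax*t,.012]) for t in (-.04,0,.058,-.058)]]
    print("mid",mid,"ang",round(np.degrees(np.arctan2(ax[1],ax[0])),1),"L,W",round(L,3),round(np.linalg.norm(P[1]-P[0]),3),"bgr at -40,0,+58,-58",[list(map(int,q)) for q in cc])
E
python3 tags.py; python3 plan.py "0.515 -0.06 0.25 180"
python3 - <<'E'
from h import *
s=bot.read_state()
im=bot.snapshot("wrist");cv2.imwrite("pics/g.png",im)
E
```

```text
mid [ 0.4929 -0.1745] ang 10.4 L,W 0.116 0.046 bgr at -40,0,+58,-58 [[70, 95, 56], [70, 97, 59], [134, 135, 134], [66, 93, 55]]
mid [ 0.5117 -0.4235] ang -2.2 L,W 0.149 0.048 bgr at -40,0,+58,-58 [[90, 86, 133], [64, 64, 131], [133, 136, 132], [15, 23, 133]]
mid [ 0.5202 -0.2982] ang -2.6 L,W 0.148 0.044 bgr at -40,0,+58,-58 [[93, 60, 35], [91, 60, 34], [136, 138, 135], [92, 62, 33]]
mid [ 0.523  -0.0617] ang 12.4 L,W 0.15 0.046 bgr at -40,0,+58,-58 [[41, 102, 136], [35, 100, 134], [135, 138, 136], [43, 104, 134]]
t 10.8 pos [0.4147 0.3134 0.2976] rpy [179.5864   0.4453 174.0868] F [1.9757 0.817  7.1186] open 0.0504 q [ 0.6442  0.1075  1.763   0.      1.2605 -0.8234]
0.515 -0.06 0.25 180 -> [-0.138 -0.361  0.046] w [ 0.4  0.5 -5.9] rows 9.3
```

```bash
python3 plan.py "0.515 -0.063 0.25 12.4"
```

```text
t 10.8 pos [0.4148 0.3135 0.2944] rpy [179.5716   0.4605 174.0855] F [-0.0891  0.2344  0.1896] open 0.0501 q [ 0.6442  0.11    1.7673  0.      1.2533 -0.8234]
0.515 -0.063 0.25 12.4 -> [-0.138 -0.364  0.043] w [  0.7  -0.5 161.7] rows 22.6
```

Call:
{"method": "step_arm", "body": {
  "motion": [
    {"dx": -0.138,"dy": -0.364,"dz": 0.04,"wx": 0,"wy": 0,"wz": 161.5},
    {"dx": -0.138,"dy": -0.364,"dz": 0.04,"wx": 0,"wy": 0,"wz": 161.5},
    {"dx": -0.138,"dy": -0.364,"dz": 0.04,"wx": 0,"wy": 0,"wz": 161.5},
    {"dx": -0.138,"dy": -0.364,"dz": 0.04,"wx": 0,"wy": 0,"wz": 161.5},
    {"dx": -0.138,"dy": -0.364,"dz": 0.04,"wx": 0,"wy": 0,"wz": 161.5},
    {"dx": -0.138,"dy": -0.364,"dz": 0.04,"wx": 0,"wy": 0,"wz": 161.5},
    {"dx": -0.138,"dy": -0.364,"dz": 0.04,"wx": 0,"wy": 0,"wz": 161.5},
    {"dx": -0.138,"dy": -0.364,"dz": 0.04,"wx": 0,"wy": 0,"wz": 161.5},
    {"dx": -0.138,"dy": -0.364,"dz": 0.04,"wx": 0,"wy": 0,"wz": 161.5},
    {"dx": -0.138,"dy": -0.364,"dz": 0.04,"wx": 0,"wy": 0,"wz": 161.5},
    {"dx": -0.138,"dy": -0.364,"dz": 0.04,"wx": 0,"wy": 0,"wz": 161.5},
    {"dx": -0.138,"dy": -0.364,"dz": 0.04,"wx": 0,"wy": 0,"wz": 161.5},
    {"dx": -0.138,"dy": -0.364,"dz": 0.04,"wx": 0,"wy": 0,"wz": 161.5},
    {"dx": -0.138,"dy": -0.364,"dz": 0.04,"wx": 0,"wy": 0,"wz": 161.5},
    {"dx": -0.138,"dy": -0.364,"dz": 0.04,"wx": 0,"wy": 0,"wz": 161.5},
    {"dx": -0.138,"dy": -0.364,"dz": 0.04,"wx": 0,"wy": 0,"wz": 161.5},
    {"dx": -0.138,"dy": -0.364,"dz": 0.04,"wx": 0,"wy": 0,"wz": 161.5},
    {"dx": -0.138,"dy": -0.364,"dz": 0.04,"wx": 0,"wy": 0,"wz": 161.5},
    {"dx": -0.138,"dy": -0.364,"dz": 0.04,"wx": 0,"wy": 0,"wz": 161.5},
    {"dx": -0.138,"dy": -0.364,"dz": 0.04,"wx": 0,"wy": 0,"wz": 161.5}
  ],
  "fingers": 0.07
}}

```text
clock: 12.52
ee_pos: [0.5115, -0.0649, 0.247]
ee_rot: [-3.141, 0.0, 0.532]
ft_force: [0.5, 1.4, 0.3]
opening: 0.0704
```

```bash
python3 plan.py "0.515 -0.063 0.20 12.4" "0.515 -0.063 0.003 12.4"
```

```text
t 12.5 pos [ 0.5115 -0.0649  0.247 ] rpy [-179.9781    0.0269   30.496 ] F [0.5377 1.4014 0.2796] open 0.0704 q [-0.129   0.1503  1.8274  0.      1.1646  0.9095]
0.515 -0.063 0.20 12.4 -> [0.004 0.    0.047] w [-0.   0.  18.1] rows 2.5
0.515 -0.063 0.003 12.4 -> [0.004 0.    0.244] w [-0.   0.  18.1] rows 4.7
```

Call:
{"method": "step_arm", "body": {
  "motion": [
    {"dx": 0.004,"dy": 0,"dz": 0.047,"wx": 0,"wy": 0,"wz": 18.1},
    {"dx": 0.004,"dy": 0,"dz": 0.047,"wx": 0,"wy": 0,"wz": 18.1},
    {"dx": 0.004,"dy": 0,"dz": 0.047,"wx": 0,"wy": 0,"wz": 18.1},
    {"dx": 0.004,"dy": 0,"dz": 0.047,"wx": 0,"wy": 0,"wz": 18.1},
    {"dx": 0.004,"dy": 0,"dz": 0.047,"wx": 0,"wy": 0,"wz": 18.1}
  ]
}}

```text
clock: 12.93
ee_pos: [0.5151, -0.0628, 0.2002]
ee_rot: [-3.141, 0.0, 0.225]
ft_force: [-0.4, -0.4, -0.1]
opening: 0.0698
```

```bash
cat > wtag.py <<'E'
# the tag under the gripper in the wrist view (plane z=.012): hole circle and tag body
from h import *
import sys
s=bot.read_state();im=bot.snapshot("wrist");n=sys.argv[1];cv2.imwrite(f"pics/{n}.png",im)
cs,m=blobs(im,(8,60,60),(32,255,255),300,(130,30,430,330))
for c in sorted(cs,key=cv2.contourArea)[-2:]:
    P=np.array([onz("wrist",p[0],.012,s)[:2] for p in c]);mid,sz,a=cv2.minAreaRect((P*1e4).astype(np.float32))
    print("area",cv2.contourArea(c),"mid",np.array(mid)/1e4,"size",np.array(sz)/1e4,"ang",a,a-90)
cn,hi=cv2.findContours(m,cv2.RETR_CCOMP,2)
for c,h in zip(cn,hi[0]):
    if h[3]>=0 and 150<cv2.contourArea(c)<2500:
        (u,v),r=cv2.minEnclosingCircle(c);M=cv2.moments(c);print("inner",M["m10"]/M["m00"],M["m01"]/M["m00"],"r",r,"area",cv2.contourArea(c),onz("wrist",(M["m10"]/M["m00"],M["m01"]/M["m00"]),.012,s))
E
python3 wtag.py h; python3 plan.py "0.515 -0.063 0.003 12.4"
```

```text
area 1512.0 mid [ 0.4982 -0.1756] size [0.1128 0.0493] ang 10.687532424926758 -79.31246757507324
area 5258.0 mid [ 0.5256 -0.0646] size [0.1499 0.0475] ang 12.220343589782715 -77.77965641021729
inner 372.50913838120107 197.86597040905133 r 8.500508308410645 area 191.5 [ 0.5351 -0.1705  0.012 ]
inner 288.3877349159248 193.30069238377843 r 18.062490463256836 area 168.5 [ 0.5178 -0.0738  0.012 ]
inner 275.0 199.5 r 26.575464248657227 area 316.0 [ 0.5074 -0.0607  0.012 ]
inner 282.4400921658986 132.93625192012288 r 8.890780448913574 area 217.0 [ 0.5823 -0.052   0.012 ]
t 13.0 pos [ 0.5153 -0.0629  0.2006] rpy [179.9981  -0.0087  12.9039] F [-0.0504  0.2193  0.0323] open 0.0704 q [-0.1243  0.2035  1.8724  0.      1.0655  1.2213]
0.515 -0.063 0.003 12.4 -> [-0.     0.     0.198] w [ 0.  -0.   0.5] rows 4.7
```

View pics/h.png

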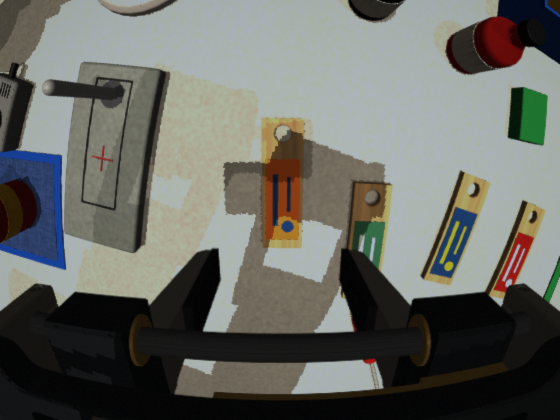

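Call:
{"method": "step_arm", "body": {
  "motion": [
    {"dx": 0.001,"dy": 0.003,"dz": 0.04,"wx": 0,"wy": 0,"wz": 0.4},
    {"dx": 0.001,"dy": 0.003,"dz": 0.08,"wx": 0,"wy": 0,"wz": 0.4},
    {"dx": 0.001,"dy": 0.003,"dz": 0.12,"wx": 0,"wy": 0,"wz": 0.4},
    {"dx": 0.001,"dy": 0.003,"dz": 0.15,"wx": 0,"wy": 0,"wz": 0.4},
    {"dx": 0.001,"dy": 0.003,"dz": 0.175,"wx": 0,"wy": 0,"wz": 0.4},
    {"dx": 0.001,"dy": 0.003,"dz": 0.188,"wx": 0,"wy": 0,"wz": 0.4},
    {"dx": 0.001,"dy": 0.003,"dz": 0.196,"wx": 0,"wy": 0,"wz": 0.4},
    {"dx": 0.001,"dy": 0.003,"dz": 0.196,"wx": 0,"wy": 0,"wz": 0.4},
    {"dx": 0.001,"dy": 0.003,"dz": 0.196,"wx": 0,"wy": 0,"wz": 0.4}
  ]
}}

```text
clock: 13.73
ee_pos: [0.5174, -0.0657, 0.0051]
ee_rot: [3.141, -0.001, 0.216]
ft_force: [-0.1, -0.6, 0.3]
opening: 0.07
```

Call:
{"method": "step_arm", "body": {
  "motion": [
    {"dx": 0,"dy": 0,"dz": 0,"wx": 0,"wy": 0,"wz": 0},
    {"dx": 0,"dy": 0,"dz": 0,"wx": 0,"wy": 0,"wz": 0},
    {"dx": 0,"dy": 0,"dz": 0,"wx": 0,"wy": 0,"wz": 0},
    {"dx": 0,"dy": 0,"dz": 0,"wx": 0,"wy": 0,"wz": 0},
    {"dx": 0,"dy": 0,"dz": 0,"wx": 0,"wy": 0,"wz": 0},
    {"dx": 0,"dy": 0,"dz": -0.01,"wx": 0,"wy": 0,"wz": 0},
    {"dx": 0,"dy": 0,"dz": -0.03,"wx": 0,"wy": 0,"wz": 0},
    {"dx": 0,"dy": 0,"dz": -0.07,"wx": 0,"wy": 0,"wz": 0},
    {"dx": 0,"dy": 0,"dz": -0.11,"wx": 0,"wy": 0,"wz": 0},
    {"dx": 0,"dy": 0,"dz": -0.15,"wx": 0,"wy": 0,"wz": 0},
    {"dx": 0,"dy": 0,"dz": -0.17,"wx": 0,"wy": 0,"wz": 0}
  ],
  "fingers": 0.03,
  "force": 30
}}

```text
clock: 14.65
ee_pos: [0.5185, -0.0658, 0.1799]
ee_rot: [3.14, -0.005, 0.216]
ft_force: [1.0, -0.5, -0.5]
opening: 0.0456
```

```bash
python3 plan.py "0.523 0.1475 0.176 0"
```

```text
t 14.7 pos [ 0.5185 -0.0658  0.1799] rpy [179.8953  -0.2933  12.351 ] F [ 1.0011 -0.4591 -0.4952] open 0.0456 q [-0.129   0.2301  1.8898  0.      1.0163  1.2262]
0.523 0.1475 0.176 0 -> [ 0.05  -0.207  0.004] w [ 0.1 -0.3 12.4] rows 5.1
```

Call:
{"method": "step_arm", "body": {
  "motion": [
    {"dx": 0.004,"dy": -0.016,"dz": 0,"wx": 0,"wy": 0,"wz": 1},
    {"dx": 0.01,"dy": -0.042,"dz": 0,"wx": 0,"wy": 0,"wz": 3},
    {"dx": 0.019,"dy": -0.078,"dz": 0,"wx": 0,"wy": 0,"wz": 6},
    {"dx": 0.028,"dy": -0.114,"dz": 0,"wx": 0,"wy": 0,"wz": 9},
    {"dx": 0.037,"dy": -0.15,"dz": 0,"wx": 0,"wy": 0,"wz": 11},
    {"dx": 0.045,"dy": -0.181,"dz": 0,"wx": 0,"wy": 0,"wz": 12.4},
    {"dx": 0.05,"dy": -0.2,"dz": 0,"wx": 0,"wy": 0,"wz": 12.4},
    {"dx": 0.052,"dy": -0.207,"dz": 0.003,"wx": 0,"wy": 0,"wz": 12.4},
    {"dx": 0.052,"dy": -0.207,"dz": 0.003,"wx": 0,"wy": 0,"wz": 12.4},
    {"dx": 0.052,"dy": -0.207,"dz": 0.003,"wx": 0,"wy": 0,"wz": 12.4},
    {"dx": 0.052,"dy": -0.207,"dz": 0.003,"wx": 0,"wy": 0,"wz": 12.4}
  ]
}}

```text
clock: 15.57
ee_pos: [0.5231, 0.1465, 0.1716]
ee_rot: [3.141, 0.001, -0.001]
ft_force: [-0.9, -1.1, 0.2]
opening: 0.0454
```

```bash
python3 plan.py "0.525 0.1475 0.176 0"; python3 - <<'E'
from h import *
s=bot.read_state();im=bot.snapshot("wrist");cv2.imwrite("pics/i_raw.png",im)
p=np.array(s["ee_pos"])
print("hole exp",pix("wrist",p+[.065,0,.007],s),"rod exp",pix("wrist",[.5905,.1475,.15],s))
cv2.imwrite("pics/i.png",cv2.resize(im[40:240,180:380],(0,0),fx=3,fy=3,interpolation=2))
E
```

```text
t 15.6 pos [0.5231 0.1465 0.1716] rpy [179.9692   0.0308  -0.0843] F [-0.9199 -1.1421  0.1941] open 0.0454 q [ 0.2706  0.2745  1.8505 -0.0004  1.0173  1.8431]
0.525 0.1475 0.176 0 -> [ 0.002 -0.001 -0.004] w [ 0.   0.  -0.1] rows 0.1
hole exp [276.9084 150.5417] rod exp [275.548  142.5381]
```

View pics/i.png

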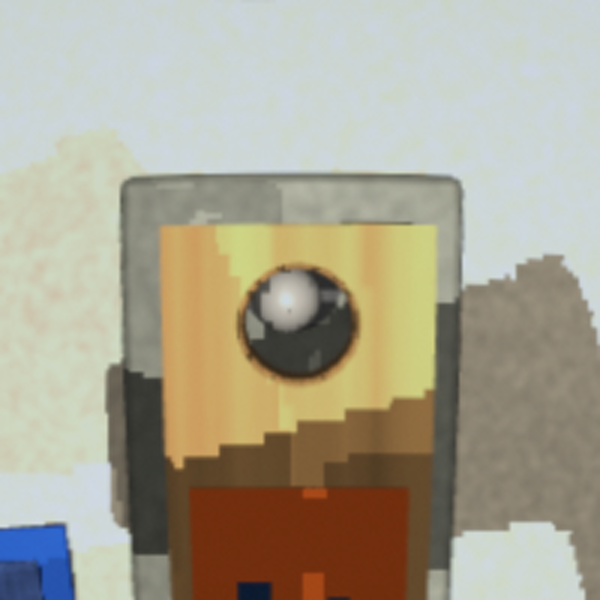

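```bash
python3 - <<'E'
from h import *
s={"ee_pos":np.array([0.5231,0.1465,0.1716]),"ee_rot":np.radians([180,0,0])}
g=lambda x,y:(180+x/3-.33,40+y/3-.33)
h=onz("wrist",g(298,323),.1786,s)
for r in [(290,299),(294,297)]: print("hole",h,"rod",onz("wrist",g(*r),.146,s),onz("wrist",g(*r),.146,s)-h)
im=cv2.imread("pics/i_raw.png");h=cv2.cvtColor(im,cv2.COLOR_BGR2HSV)
cv2.imwrite("pics/i2.png",cv2.resize(im[120:175,252:307],(0,0),fx=10,fy=10,interpolation=2))
E
```

```text
hole [0.5897 0.1455 0.1786] rod [0.5922 0.1472 0.146 ] [ 0.0025  0.0016 -0.0326]
hole [0.5897 0.1455 0.1786] rod [0.5926 0.1464 0.146 ] [ 0.0029  0.0008 -0.0326]
```

View pics/i2.png

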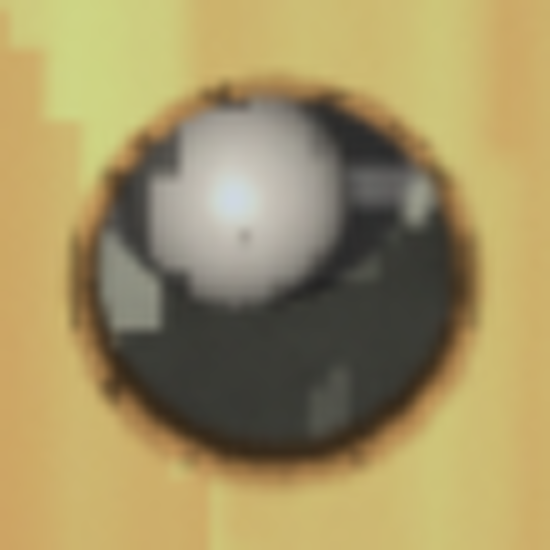

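```bash
cat > fit.py <<'E'
# python3 fit.py hu hv ru rv ztop : world offset rod - hole, from wrist pixels at present pose
import sys
from h import *
a=list(map(float,sys.argv[1:]));s=bot.read_state();h=onz("wrist",a[:2],a[4],s);r=onz("wrist",a[2:4],.147,s)
print("hole",h,"rod",r,"diff",(r-h)[:2],"pos",s["ee_pos"])
E
python3 fit.py 279.05 146.85 275.95 139.75 .1786
```

```text
hole [0.5902 0.1453 0.1786] rod [0.5922 0.1472 0.147 ] diff [0.002  0.0018] pos [0.5233 0.1464 0.1716]
```

Call:
{"method": "step_arm", "body": {
  "motion": [
    {"dx": 0.002,"dy": -0.002,"dz": 0,"wx": 0,"wy": 0,"wz": 0},
    {"dx": 0.002,"dy": -0.002,"dz": 0.005,"wx": 0,"wy": 0,"wz": 0},
    {"dx": 0.002,"dy": -0.002,"dz": 0.01,"wx": 0,"wy": 0,"wz": 0},
    {"dx": 0.002,"dy": -0.002,"dz": 0.01,"wx": 0,"wy": 0,"wz": 0},
    {"dx": 0.002,"dy": -0.002,"dz": 0.01,"wx": 0,"wy": 0,"wz": 0}
  ]
}}

```text
clock: 16.03
ee_pos: [0.525, 0.1494, 0.161]
ee_rot: [3.141, 0.001, -0.001]
ft_force: [1.3, -0.7, -0.5]
opening: 0.046
```

```bash
cat > rodfit.py <<'E'
# hole of the held tag and rod top inside it, wrist view: python3 rodfit.py name [tag top above TCP]
import sys
from h import *
n=sys.argv[1];dt=float(sys.argv[2]) if len(sys.argv)>2 else .007
s=bot.read_state();im=bot.snapshot("wrist");cv2.imwrite(f"pics/{n}.png",im)
p=np.array(s["ee_pos"]);e=pix("wrist",p+R.from_euler('xyz',s["ee_rot"]).apply([.066,0,0])+[0,0,dt],s)
hsv=cv2.cvtColor(im,cv2.COLOR_BGR2HSV);wood=cv2.inRange(hsv,(8,70,50),(38,255,255))
m=255-wood;x,y=int(e[0]),int(e[1]);k=np.zeros_like(m);cv2.circle(k,(x,y),32,255,-1);m&=k
cs=[c for c in cv2.findContours(m,0,2)[0] if cv2.contourArea(c)>300]
c=max(cs,key=cv2.contourArea);(hx,hy),(a,b),_=cv2.fitEllipse(c)
ins=np.zeros_like(m);cv2.ellipse(ins,((hx,hy),(a-3,b-3),0),255,-1)
rod=cv2.inRange(hsv,(0,0,125),(180,60,255))&ins
r=max(cv2.findContours(rod,0,1)[0],key=cv2.contourArea);(rx,ry),rr=cv2.minEnclosingCircle(r)
H=onz("wrist",(hx,hy),p[2]+dt,s);Q=onz("wrist",(rx,ry),.147,s)
print("pos",p,"rpy",np.degrees(s["ee_rot"]),"F",np.array(s["ft_force"]));print("hole px",hx,hy,a,b,"rod px",rx,ry,rr,"area",cv2.contourArea(r));print("hole",H-p,"rod",Q,"rod-hole",(Q-H)[:2])
cv2.imwrite(f"pics/{n}_z.png",cv2.resize(im[y-30:y+30,x-30:x+30],(0,0),fx=8,fy=8,interpolation=2))
E
python3 rodfit.py j
```

```text
pos [0.525  0.1494 0.161 ] rpy [179.9799   0.0676  -0.0708] F [ 1.2967 -0.6836 -0.4959]
hole px 279.0164794921875 146.70089721679688 32.849281311035156 34.59159469604492 rod px 279.7350769042969 143.05224609375 10.202448844909668 area 295.0
hole [ 0.0669 -0.001   0.007 ] rod [0.5925 0.148  0.147 ] rod-hole [ 0.0006 -0.0004]
```

View pics/j_z.png

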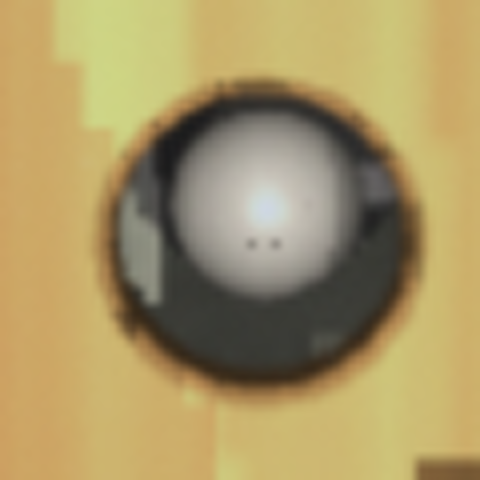

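Call:
{"method": "step_arm", "body": {
  "motion": [
    {"dx": 0.0005,"dy": 0,"dz": 0.01,"wx": 0,"wy": 0,"wz": 0},
    {"dx": 0.0005,"dy": 0,"dz": 0.02,"wx": 0,"wy": 0,"wz": 0},
    {"dx": 0.0005,"dy": 0,"dz": 0.03,"wx": 0,"wy": 0,"wz": 0},
    {"dx": 0.0005,"dy": 0,"dz": 0.04,"wx": 0,"wy": 0,"wz": 0}
  ]
}}

```text
clock: 16.42
ee_pos: [0.5255, 0.1497, 0.1201]
ee_rot: [3.141, 0.001, -0.001]
ft_force: [0.3, -0.4, -1.3]
opening: 0.0453
```

Call:
{"method": "step_arm", "body": {
  "motion": [
    {"dx": 0,"dy": 0,"dz": 0.015,"wx": 0,"wy": 0,"wz": 0},
    {"dx": 0,"dy": 0,"dz": 0.03,"wx": 0,"wy": 0,"wz": 0},
    {"dx": 0,"dy": 0,"dz": 0.045,"wx": 0,"wy": 0,"wz": 0},
    {"dx": 0,"dy": 0,"dz": 0.06,"wx": 0,"wy": 0,"wz": 0},
    {"dx": 0,"dy": 0,"dz": 0.072,"wx": 0,"wy": 0,"wz": 0},
    {"dx": 0,"dy": 0,"dz": 0.08,"wx": 0,"wy": 0,"wz": 0},
    {"dx": 0,"dy": 0,"dz": 0.084,"wx": 0,"wy": 0,"wz": 0},
    {"dx": 0,"dy": 0,"dz": 0.084,"wx": 0,"wy": 0,"wz": 0}
  ]
}}

```text
clock: 17.08
ee_pos: [0.5254, 0.1496, 0.0366]
ee_rot: [3.141, 0.002, -0.001]
ft_force: [-0.4, 0.0, -0.1]
opening: 0.0453
```

Call:
{"method": "step_arm", "body": {
  "motion": [
    {"dx": 0,"dy": 0,"dz": 0,"wx": 0,"wy": 0,"wz": 0},
    {"dx": 0,"dy": 0,"dz": 0,"wx": 0,"wy": 0,"wz": 0},
    {"dx": 0,"dy": 0,"dz": 0,"wx": 0,"wy": 0,"wz": 0},
    {"dx": 0,"dy": 0,"dz": -0.03,"wx": 0,"wy": 0,"wz": 0},
    {"dx": 0,"dy": 0,"dz": -0.07,"wx": 0,"wy": 0,"wz": 0},
    {"dx": 0,"dy": 0,"dz": -0.11,"wx": 0,"wy": 0,"wz": 0},
    {"dx": 0,"dy": 0,"dz": -0.15,"wx": 0,"wy": 0,"wz": 0},
    {"dx": -0.055,"dy": 0.331,"dz": -0.163,"wx": 0,"wy": 0,"wz": -10.5},
    {"dx": -0.055,"dy": 0.331,"dz": -0.163,"wx": 0,"wy": 0,"wz": -10.5},
    {"dx": -0.055,"dy": 0.331,"dz": -0.163,"wx": 0,"wy": 0,"wz": -10.5},
    {"dx": -0.055,"dy": 0.331,"dz": -0.163,"wx": 0,"wy": 0,"wz": -10.5},
    {"dx": -0.055,"dy": 0.331,"dz": -0.163,"wx": 0,"wy": 0,"wz": -10.5},
    {"dx": -0.055,"dy": 0.331,"dz": -0.163,"wx": 0,"wy": 0,"wz": -10.5},
    {"dx": -0.055,"dy": 0.331,"dz": -0.163,"wx": 0,"wy": 0,"wz": -10.5},
    {"dx": -0.055,"dy": 0.331,"dz": -0.163,"wx": 0,"wy": 0,"wz": -10.5},
    {"dx": -0.055,"dy": 0.331,"dz": -0.163,"wx": 0,"wy": 0,"wz": -10.5},
    {"dx": -0.055,"dy": 0.331,"dz": -0.163,"wx": 0,"wy": 0,"wz": -10.5},
    {"dx": -0.055,"dy": 0.331,"dz": -0.163,"wx": 0,"wy": 0,"wz": -10.5}
  ],
  "fingers": 0.065
}}

```text
clock: 18.58
ee_pos: [0.4706, -0.1811, 0.2009]
ee_rot: [-3.141, -0.001, 0.181]
ft_force: [0.1, -0.2, 0.3]
opening: 0.0651
```

```bash
cat > under.py <<'E'
# tag under the gripper: hole and tag axis by wrist view; grip point 8 mm behind its centre and the move to it
from h import *
import sys
s=bot.read_state();im=bot.snapshot("wrist");cv2.imwrite(f"pics/{sys.argv[1]}.png",im)
hsv=cv2.cvtColor(im,cv2.COLOR_BGR2HSV)
m=cv2.inRange(hsv,(0,75,40),(180,255,255));m=cv2.morphologyEx(m,cv2.MORPH_CLOSE,np.ones((3,3),np.uint8))
k=np.zeros_like(m);k[40:330,215:345]=255;m&=k
c=max([c for c in cv2.findContours(m,0,2)[0]],key=lambda c:cv2.contourArea(c))
P=np.array([onz("wrist",p[0],.012,s)[:2] for p in c],np.float32)
mid,sz,_=cv2.minAreaRect((P*1e4).astype(np.float32));b=cv2.boxPoints((mid,sz,_))/1e4
e=b[1]-b[0];f=b[2]-b[1];ax=e if np.linalg.norm(e)>np.linalg.norm(f) else f;ax=ax/np.linalg.norm(ax);ax*=np.sign(ax[0]);mid=np.array(mid)/1e4
ang=np.degrees(np.arctan2(ax[1],ax[0]));g=mid-.008*ax
print("mid",mid,"size",np.array(sz)/1e4,"ang",ang,"grip",g)
hx,hy=pix("wrist",np.r_[mid+.058*ax,.012],s);print("hole sample",im[int(hy),int(hx)],"other end",im[tuple(int(q) for q in pix("wrist",np.r_[mid-.058*ax,.012],s)[::-1])])
import subprocess;print(subprocess.run(["python3","plan.py","%f %f 0.0045 %f"%(g[0],g[1],ang)],capture_output=True,text=True).stdout)
E
python3 under.py k
```

```text
mid [ 0.478 -0.181] size [0.1499 0.0465] ang 11.010291 grip [ 0.4702 -0.1825]
hole sample [156 175 166] other end [ 68 103  51]
t 18.6 pos [ 0.4707 -0.1803  0.2008] rpy [-179.9796   -0.0204   10.4401] F [ 0.07   -0.446  -0.0905] open 0.0651 q [-0.3692  0.1796  1.9023  0.0006  1.0596  1.0191]
0.470161 -0.182499 0.0045 11.010291 -> [-0.001  0.002  0.196] w [-0.  -0.  -0.6] rows 4.7
```

Call:
{"method": "step_arm", "body": {
  "motion": [
    {"dx": -0.001,"dy": 0.002,"dz": 0.04,"wx": 0,"wy": 0,"wz": -0.5},
    {"dx": -0.001,"dy": 0.002,"dz": 0.08,"wx": 0,"wy": 0,"wz": -0.5},
    {"dx": -0.001,"dy": 0.002,"dz": 0.12,"wx": 0,"wy": 0,"wz": -0.5},
    {"dx": -0.001,"dy": 0.002,"dz": 0.15,"wx": 0,"wy": 0,"wz": -0.5},
    {"dx": -0.001,"dy": 0.002,"dz": 0.175,"wx": 0,"wy": 0,"wz": -0.5},
    {"dx": -0.001,"dy": 0.002,"dz": 0.188,"wx": 0,"wy": 0,"wz": -0.5},
    {"dx": -0.001,"dy": 0.002,"dz": 0.196,"wx": 0,"wy": 0,"wz": -0.5},
    {"dx": -0.001,"dy": 0.002,"dz": 0.196,"wx": 0,"wy": 0,"wz": -0.5},
    {"dx": -0.001,"dy": 0.002,"dz": 0.196,"wx": 0,"wy": 0,"wz": -0.5}
  ]
}}

```text
clock: 19.38
ee_pos: [0.4705, -0.1825, 0.0049]
ee_rot: [-3.142, -0.0, 0.193]
ft_force: [0.7, -0.2, -0.2]
opening: 0.065
```

Call:
{"method": "step_arm", "body": {
  "motion": [
    {"dx": 0,"dy": 0,"dz": 0,"wx": 0,"wy": 0,"wz": 0},
    {"dx": 0,"dy": 0,"dz": 0,"wx": 0,"wy": 0,"wz": 0},
    {"dx": 0,"dy": 0,"dz": 0,"wx": 0,"wy": 0,"wz": 0},
    {"dx": 0,"dy": 0,"dz": 0,"wx": 0,"wy": 0,"wz": 0},
    {"dx": 0,"dy": 0,"dz": 0,"wx": 0,"wy": 0,"wz": 0},
    {"dx": 0,"dy": 0,"dz": -0.01,"wx": 0,"wy": 0,"wz": 0},
    {"dx": 0,"dy": 0,"dz": -0.03,"wx": 0,"wy": 0,"wz": 0},
    {"dx": 0,"dy": 0,"dz": -0.07,"wx": 0,"wy": 0,"wz": 0},
    {"dx": 0,"dy": 0,"dz": -0.11,"wx": 0,"wy": 0,"wz": 0},
    {"dx": 0,"dy": 0,"dz": -0.15,"wx": 0,"wy": 0,"wz": 0},
    {"dx": 0,"dy": 0,"dz": -0.17,"wx": 0,"wy": 0,"wz": 0},
    {"dx": 0,"dy": 0,"dz": -0.17,"wx": 0,"wy": 0,"wz": 0}
  ],
  "fingers": 0.03,
  "force": 30
}}

```text
clock: 20.38
ee_pos: [0.4727, -0.1846, 0.1803]
ee_rot: [3.137, -0.008, 0.191]
ft_force: [0.4, -1.0, -0.2]
opening: 0.0455
```

```bash
python3 plan.py "0.4 -0.1 0.172 5" "0.5255 0.1495 0.172 0"
```

```text
t 20.4 pos [ 0.4727 -0.1846  0.1803] rpy [179.7199  -0.4318  10.9345] F [ 0.4064 -1.0068 -0.2246] open 0.0455 q [-0.3752  0.2043  1.9225 -0.0001  1.0058  1.0048]
0.4 -0.1 0.172 5 -> [-0.055 -0.097  0.007] w [ 0.3 -0.4  5.9] rows 2.7
0.5255 0.1495 0.172 0 -> [ 0.115 -0.318  0.008] w [ 0.2 -0.5 10.9] rows 6.7
```

Call:
{"method": "step_arm", "body": {
  "motion": [
    {"dx": 0.005,"dy": -0.015,"dz": 0,"wx": 0,"wy": 0,"wz": 1},
    {"dx": 0.015,"dy": -0.041,"dz": 0,"wx": 0,"wy": 0,"wz": 3},
    {"dx": 0.029,"dy": -0.078,"dz": 0,"wx": 0,"wy": 0,"wz": 5},
    {"dx": 0.043,"dy": -0.116,"dz": 0,"wx": 0,"wy": 0,"wz": 7},
    {"dx": 0.057,"dy": -0.154,"dz": 0,"wx": 0,"wy": 0,"wz": 9},
    {"dx": 0.071,"dy": -0.192,"dz": 0,"wx": 0,"wy": 0,"wz": 11},
    {"dx": 0.084,"dy": -0.23,"dz": 0,"wx": 0,"wy": 0,"wz": 11},
    {"dx": 0.098,"dy": -0.266,"dz": 0,"wx": 0,"wy": 0,"wz": 11},
    {"dx": 0.109,"dy": -0.296,"dz": 0.002,"wx": 0,"wy": 0,"wz": 11},
    {"dx": 0.114,"dy": -0.311,"dz": 0.004,"wx": 0,"wy": 0,"wz": 11},
    {"dx": 0.116,"dy": -0.316,"dz": 0.004,"wx": 0,"wy": 0,"wz": 11},
    {"dx": 0.116,"dy": -0.316,"dz": 0.004,"wx": 0,"wy": 0,"wz": 11},
    {"dx": 0.116,"dy": -0.316,"dz": 0.004,"wx": 0,"wy": 0,"wz": 11},
    {"dx": 0.116,"dy": -0.316,"dz": 0.004,"wx": 0,"wy": 0,"wz": 11}
  ]
}}

```text
clock: 21.55
ee_pos: [0.5235, 0.1476, 0.1704]
ee_rot: [3.141, 0.001, -0.002]
ft_force: [-0.3, -0.0, -0.6]
opening: 0.0456
```

```bash
python3 rodfit.py l
```

```text
pos [0.5235 0.1476 0.1704] rpy [179.9682   0.0409  -0.1108] F [-0.294  -0.0415 -0.6272]
hole px 277.1783752441406 140.22833251953125 19.567663192749023 22.65522575378418 rod px 277.29071044921875 139.91860961914062 9.659314155578613 area 236.5
hole [ 0.0702 -0.0002  0.007 ] rod [0.5923 0.1475 0.147 ] rod-hole [-0.0014  0.0001]
```

```bash
cat > hough.py <<'E'
import sys
from h import *
im=cv2.imread(sys.argv[1]);z=cv2.resize(cv2.cvtColor(im,6)[105:185,240:320],(0,0),fx=4,fy=4,interpolation=2)
for p2 in (40,30,22):
    c=cv2.HoughCircles(z,cv2.HOUGH_GRADIENT,1,40,param1=100,param2=p2,minRadius=60,maxRadius=86)
    print(p2,None if c is None else [(240+q[0]/4-.375,105+q[1]/4-.375,q[2]/4) for q in c[0][:3]])
E
python3 hough.py pics/j.png; python3 hough.py pics/l.png
```

```text
40 [(np.float32(278.5), np.float32(146.5), np.float32(19.7))]
30 [(np.float32(278.5), np.float32(146.5), np.float32(19.7))]
22 [(np.float32(278.5), np.float32(146.5), np.float32(19.7))]
40 None
30 [(np.float32(278.75), np.float32(147.25), np.float32(19.4))]
22 [(np.float32(278.75), np.float32(147.25), np.float32(19.4))]
```

```bash
python3 fit.py 279.1 147.3 277.3 139.9 .1774; sed -i 's/^c=max(cs.*$/z=cv2.resize(cv2.cvtColor(im,6)[105:185,240:320],(0,0),fx=4,fy=4,interpolation=2);q=cv2.HoughCircles(z,cv2.HOUGH_GRADIENT,1,40,param1=100,param2=18,minRadius=60,maxRadius=86)[0][0];hx,hy,a=240+q[0]\/4-.1,105+q[1]\/4-.2,q[2]\/2;b=a/; s/^cs=.*$//' rodfit.py
```

```text
hole [0.5902 0.1464 0.1774] rod [0.5924 0.1474 0.147 ] diff [0.0022 0.0011] pos [0.5236 0.1475 0.1705]
```

Shift by (+2.2, +1.1) mm, lower 9 mm and recheck.

Call:
{"method": "step_arm", "body": {
  "motion": [
    {"dx": 0.002,"dy": -0.001,"dz": 0,"wx": 0,"wy": 0,"wz": 0},
    {"dx": 0.002,"dy": -0.001,"dz": 0.005,"wx": 0,"wy": 0,"wz": 0},
    {"dx": 0.002,"dy": -0.001,"dz": 0.009,"wx": 0,"wy": 0,"wz": 0},
    {"dx": 0.002,"dy": -0.001,"dz": 0.009,"wx": 0,"wy": 0,"wz": 0},
    {"dx": 0.002,"dy": -0.001,"dz": 0.009,"wx": 0,"wy": 0,"wz": 0}
  ]
}}

```text
clock: 22.02
ee_pos: [0.5255, 0.1496, 0.1611]
ee_rot: [3.141, 0.001, -0.001]
ft_force: [-0.3, 0.0, -0.1]
opening: 0.0453
```

```bash
python3 rodfit.py m
```

```text
pos [0.5255 0.1496 0.1611] rpy [179.9841   0.0548  -0.0693] F [-0.2812  0.0375 -0.1058]
hole px 279.275 147.425 38.25 38.25 rod px 280.0384521484375 143.96153259277344 10.243440628051758 area 292.0
hole [ 0.0666 -0.0012  0.007 ] rod [0.5925 0.148  0.147 ] rod-hole [ 0.0004 -0.0004]
```

Call:
{"method": "step_arm", "body": {
  "motion": [
    {"dx": 0.0005,"dy": 0,"dz": 0.01,"wx": 0,"wy": 0,"wz": 0},
    {"dx": 0.0005,"dy": 0,"dz": 0.02,"wx": 0,"wy": 0,"wz": 0},
    {"dx": 0.0005,"dy": 0,"dz": 0.035,"wx": 0,"wy": 0,"wz": 0},
    {"dx": 0.0005,"dy": 0,"dz": 0.05,"wx": 0,"wy": 0,"wz": 0},
    {"dx": 0.0005,"dy": 0,"dz": 0.07,"wx": 0,"wy": 0,"wz": 0},
    {"dx": 0.0005,"dy": 0,"dz": 0.09,"wx": 0,"wy": 0,"wz": 0},
    {"dx": 0.0005,"dy": 0,"dz": 0.105,"wx": 0,"wy": 0,"wz": 0},
    {"dx": 0.0005,"dy": 0,"dz": 0.112,"wx": 0,"wy": 0,"wz": 0},
    {"dx": 0.0005,"dy": 0,"dz": 0.112,"wx": 0,"wy": 0,"wz": 0}
  ]
}}

```text
clock: 22.82
ee_pos: [0.5252, 0.1496, 0.0478]
ee_rot: [3.141, 0.003, -0.001]
ft_force: [-0.1, 0.3, 0.0]
opening: 0.0457
```

```bash
python3 plan.py "0.5145 -0.300 0.20 -2.6"
```

```text
t 22.8 pos [0.5252 0.1496 0.0478] rpy [179.953    0.1555  -0.0441] F [-0.0618  0.2518  0.003 ] open 0.0457 q [ 0.2748  0.4519  1.9273 -0.0001  0.7652  1.8464]
0.5145 -0.300 0.20 -2.6 -> [-0.011  0.45  -0.152] w [0.1 0.2 2.6] rows 11.4
```

Call:
{"method": "step_arm", "body": {
  "motion": [
    {"dx": 0,"dy": 0,"dz": 0,"wx": 0,"wy": 0,"wz": 0},
    {"dx": 0,"dy": 0,"dz": 0,"wx": 0,"wy": 0,"wz": 0},
    {"dx": 0,"dy": 0,"dz": 0,"wx": 0,"wy": 0,"wz": 0},
    {"dx": 0,"dy": 0,"dz": -0.03,"wx": 0,"wy": 0,"wz": 0},
    {"dx": 0,"dy": 0,"dz": -0.07,"wx": 0,"wy": 0,"wz": 0},
    {"dx": 0,"dy": 0,"dz": -0.11,"wx": 0,"wy": 0,"wz": 0},
    {"dx": 0,"dy": 0,"dz": -0.14,"wx": 0,"wy": 0,"wz": 0},
    {"dx": -0.011,"dy": 0.45,"dz": -0.152,"wx": 0,"wy": 0,"wz": 2.6},
    {"dx": -0.011,"dy": 0.45,"dz": -0.152,"wx": 0,"wy": 0,"wz": 2.6},
    {"dx": -0.011,"dy": 0.45,"dz": -0.152,"wx": 0,"wy": 0,"wz": 2.6},
    {"dx": -0.011,"dy": 0.45,"dz": -0.152,"wx": 0,"wy": 0,"wz": 2.6},
    {"dx": -0.011,"dy": 0.45,"dz": -0.152,"wx": 0,"wy": 0,"wz": 2.6},
    {"dx": -0.011,"dy": 0.45,"dz": -0.152,"wx": 0,"wy": 0,"wz": 2.6},
    {"dx": -0.011,"dy": 0.45,"dz": -0.152,"wx": 0,"wy": 0,"wz": 2.6},
    {"dx": -0.011,"dy": 0.45,"dz": -0.152,"wx": 0,"wy": 0,"wz": 2.6},
    {"dx": -0.011,"dy": 0.45,"dz": -0.152,"wx": 0,"wy": 0,"wz": 2.6},
    {"dx": -0.011,"dy": 0.45,"dz": -0.152,"wx": 0,"wy": 0,"wz": 2.6},
    {"dx": -0.011,"dy": 0.45,"dz": -0.152,"wx": 0,"wy": 0,"wz": 2.6},
    {"dx": -0.011,"dy": 0.45,"dz": -0.152,"wx": 0,"wy": 0,"wz": 2.6},
    {"dx": -0.011,"dy": 0.45,"dz": -0.152,"wx": 0,"wy": 0,"wz": 2.6}
  ],
  "fingers": 0.065
}}

```text
clock: 24.48
ee_pos: [0.5146, -0.3016, 0.2017]
ee_rot: [3.141, -0.0, -0.049]
ft_force: [-0.9, -0.2, -0.2]
opening: 0.0651
```

```bash
python3 under.py n
```

```text
mid [ 0.5454 -0.3032] size [0.0464 0.1491] ang -2.1858742 grip [ 0.5374 -0.3029]
hole sample [171 171 162] other end [107  60  27]
t 24.5 pos [ 0.5146 -0.3001  0.2016] rpy [-179.9749    0.0007   -2.7438] F [-0.5676  0.3552 -0.7662] open 0.065 q [-0.5307  0.3207  1.7108  0.0004  1.1103  1.0878]
0.537373 -0.302927 0.0045 -2.185874 -> [0.023 0.002 0.197] w [-0.   0.  -0.6] rows 4.8
```

Call:
{"method": "step_arm", "body": {
  "motion": [
    {"dx": 0.023,"dy": 0.002,"dz": 0.03,"wx": 0,"wy": 0,"wz": -0.5},
    {"dx": 0.023,"dy": 0.002,"dz": 0.07,"wx": 0,"wy": 0,"wz": -0.5},
    {"dx": 0.023,"dy": 0.002,"dz": 0.11,"wx": 0,"wy": 0,"wz": -0.5},
    {"dx": 0.023,"dy": 0.002,"dz": 0.15,"wx": 0,"wy": 0,"wz": -0.5},
    {"dx": 0.023,"dy": 0.002,"dz": 0.175,"wx": 0,"wy": 0,"wz": -0.5},
    {"dx": 0.023,"dy": 0.002,"dz": 0.188,"wx": 0,"wy": 0,"wz": -0.5},
    {"dx": 0.023,"dy": 0.002,"dz": 0.197,"wx": 0,"wy": 0,"wz": -0.5},
    {"dx": 0.023,"dy": 0.002,"dz": 0.197,"wx": 0,"wy": 0,"wz": -0.5},
    {"dx": 0.023,"dy": 0.002,"dz": 0.197,"wx": 0,"wy": 0,"wz": -0.5}
  ]
}}

```text
clock: 25.28
ee_pos: [0.5388, -0.303, 0.0057]
ee_rot: [3.141, -0.001, -0.037]
ft_force: [0.2, 0.4, 0.3]
opening: 0.0649
```

Call:
{"method": "step_arm", "body": {
  "motion": [
    {"dx": 0,"dy": 0,"dz": 0,"wx": 0,"wy": 0,"wz": 0},
    {"dx": 0,"dy": 0,"dz": 0,"wx": 0,"wy": 0,"wz": 0},
    {"dx": 0,"dy": 0,"dz": 0,"wx": 0,"wy": 0,"wz": 0},
    {"dx": 0,"dy": 0,"dz": 0,"wx": 0,"wy": 0,"wz": 0},
    {"dx": 0,"dy": 0,"dz": 0,"wx": 0,"wy": 0,"wz": 0},
    {"dx": 0,"dy": 0,"dz": -0.01,"wx": 0,"wy": 0,"wz": 0},
    {"dx": 0,"dy": 0,"dz": -0.03,"wx": 0,"wy": 0,"wz": 0},
    {"dx": 0,"dy": 0,"dz": -0.07,"wx": 0,"wy": 0,"wz": 0},
    {"dx": 0,"dy": 0,"dz": -0.11,"wx": 0,"wy": 0,"wz": 0},
    {"dx": 0,"dy": 0,"dz": -0.15,"wx": 0,"wy": 0,"wz": 0},
    {"dx": 0,"dy": 0,"dz": -0.17,"wx": 0,"wy": 0,"wz": 0},
    {"dx": 0,"dy": 0,"dz": -0.17,"wx": 0,"wy": 0,"wz": 0},
    {"dx": 0,"dy": 0,"dz": -0.17,"wx": 0,"wy": 0,"wz": 0},
    {"dx": 0,"dy": 0,"dz": -0.17,"wx": 0,"wy": 0,"wz": 0}
  ],
  "fingers": 0.03,
  "force": 30
}}

```text
clock: 26.45
ee_pos: [0.5371, -0.3028, 0.1739]
ee_rot: [-3.141, 0.001, -0.038]
ft_force: [-0.5, -0.0, -1.3]
opening: 0.0455
```

```bash
python3 plan.py "0.5255 0.1495 0.171 0"
```

```text
t 26.4 pos [ 0.5371 -0.3028  0.1739] rpy [-179.9701    0.0624   -2.1591] F [-0.5275 -0.0338 -1.3316] open 0.0455 q [-0.5158  0.3807  1.6896 -0.      1.0725  1.0927]
0.5255 0.1495 0.171 0 -> [-0.029 -0.452  0.003] w [-0.   0.1 -2.2] rows 10.8
```

Call:
{"method": "step_arm", "body": {
  "motion": [
    {"dx": -0.001,"dy": -0.015,"dz": 0,"wx": 0,"wy": 0,"wz": 0},
    {"dx": -0.003,"dy": -0.045,"dz": 0,"wx": 0,"wy": 0,"wz": -1},
    {"dx": -0.005,"dy": -0.085,"dz": 0,"wx": 0,"wy": 0,"wz": -2.2},
    {"dx": -0.008,"dy": -0.125,"dz": 0,"wx": 0,"wy": 0,"wz": -2.2},
    {"dx": -0.011,"dy": -0.165,"dz": 0,"wx": 0,"wy": 0,"wz": -2.2},
    {"dx": -0.013,"dy": -0.205,"dz": 0,"wx": 0,"wy": 0,"wz": -2.2},
    {"dx": -0.016,"dy": -0.245,"dz": 0,"wx": 0,"wy": 0,"wz": -2.2},
    {"dx": -0.018,"dy": -0.285,"dz": 0,"wx": 0,"wy": 0,"wz": -2.2},
    {"dx": -0.021,"dy": -0.325,"dz": 0,"wx": 0,"wy": 0,"wz": -2.2},
    {"dx": -0.023,"dy": -0.365,"dz": 0,"wx": 0,"wy": 0,"wz": -2.2},
    {"dx": -0.026,"dy": -0.403,"dz": 0.001,"wx": 0,"wy": 0,"wz": -2.2},
    {"dx": -0.028,"dy": -0.432,"dz": 0.002,"wx": 0,"wy": 0,"wz": -2.2},
    {"dx": -0.029,"dy": -0.447,"dz": 0.003,"wx": 0,"wy": 0,"wz": -2.2},
    {"dx": -0.029,"dy": -0.452,"dz": 0.003,"wx": 0,"wy": 0,"wz": -2.2},
    {"dx": -0.029,"dy": -0.452,"dz": 0.003,"wx": 0,"wy": 0,"wz": -2.2},
    {"dx": -0.029,"dy": -0.452,"dz": 0.003,"wx": 0,"wy": 0,"wz": -2.2},
    {"dx": -0.029,"dy": -0.452,"dz": 0.003,"wx": 0,"wy": 0,"wz": -2.2}
  ]
}}

```text
clock: 27.87
ee_pos: [0.5254, 0.1486, 0.1711]
ee_rot: [3.141, 0.001, -0.0]
ft_force: [-0.5, -1.5, -1.0]
opening: 0.0452
```

```bash
python3 rodfit.py o
```

```text
pos [0.5254 0.1486 0.1711] rpy [179.9667   0.0645  -0.0017] F [-0.4767 -1.5208 -1.0449]
hole px 279.525 150.425 37.35 37.35 rod px 278.0 142.5 9.962529182434082 area 261.0
hole [ 0.0651 -0.0012  0.007 ] rod [0.5926 0.1482 0.147 ] rod-hole [0.0022 0.0009]
```

Call:
{"method": "step_arm", "body": {
  "motion": [
    {"dx": 0.002,"dy": -0.001,"dz": 0,"wx": 0,"wy": 0,"wz": 0},
    {"dx": 0.002,"dy": -0.001,"dz": 0.005,"wx": 0,"wy": 0,"wz": 0},
    {"dx": 0.002,"dy": -0.001,"dz": 0.01,"wx": 0,"wy": 0,"wz": 0},
    {"dx": 0.002,"dy": -0.001,"dz": 0.01,"wx": 0,"wy": 0,"wz": 0},
    {"dx": 0.002,"dy": -0.001,"dz": 0.01,"wx": 0,"wy": 0,"wz": 0}
  ]
}}

```text
clock: 28.33
ee_pos: [0.5275, 0.1503, 0.161]
ee_rot: [3.141, 0.001, 0.0]
ft_force: [-0.2, 0.6, -1.2]
opening: 0.0455
```

```bash
python3 rodfit.py p
```

```text
pos [0.5275 0.1503 0.161 ] rpy [179.9851   0.06     0.0245] F [-0.243   0.5845 -1.1704]
hole px 279.275 149.925 38.3 38.3 rod px 281.5 147.5 10.12432861328125 area 293.5
hole [ 0.0653 -0.0011  0.007 ] rod [0.5925 0.148  0.147 ] rod-hole [-0.0003 -0.0013]
```

Call:
{"method": "step_arm", "body": {
  "motion": [
    {"dx": 0,"dy": 0.001,"dz": 0,"wx": 0,"wy": 0,"wz": 0},
    {"dx": 0,"dy": 0.001,"dz": 0.01,"wx": 0,"wy": 0,"wz": 0},
    {"dx": 0,"dy": 0.001,"dz": 0.02,"wx": 0,"wy": 0,"wz": 0},
    {"dx": 0,"dy": 0.001,"dz": 0.035,"wx": 0,"wy": 0,"wz": 0},
    {"dx": 0,"dy": 0.001,"dz": 0.05,"wx": 0,"wy": 0,"wz": 0},
    {"dx": 0,"dy": 0.001,"dz": 0.07,"wx": 0,"wy": 0,"wz": 0},
    {"dx": 0,"dy": 0.001,"dz": 0.09,"wx": 0,"wy": 0,"wz": 0},
    {"dx": 0,"dy": 0.001,"dz": 0.1,"wx": 0,"wy": 0,"wz": 0},
    {"dx": 0,"dy": 0.001,"dz": 0.1,"wx": 0,"wy": 0,"wz": 0}
  ]
}}

```text
clock: 29.13
ee_pos: [0.5266, 0.1493, 0.0593]
ee_rot: [3.141, 0.003, 0.001]
ft_force: [0.6, -0.4, -1.1]
opening: 0.0455
```

```bash
python3 tags.py; python3 plan.py "0.506 -0.426 0.20 -2.2"
```

```text
mid [ 0.5117 -0.4235] ang -2.2 L,W 0.149 0.048 bgr at -40,0,+58,-58 [[88, 85, 130], [62, 61, 130], [134, 137, 134], [11, 18, 133]]
t 29.2 pos [0.527  0.1494 0.0601] rpy [179.9655   0.1216   0.0514] F [ 0.442  -0.3494 -1.2855] open 0.0452 q [ 0.2736  0.4344  1.9183 -0.      0.7911  1.8435]
0.506 -0.426 0.20 -2.2 -> [-0.022  0.576 -0.139] w [0.  0.1 2.3] rows 14.2
```

Call:
{"method": "step_arm", "body": {
  "motion": [
    {"dx": 0,"dy": 0,"dz": 0,"wx": 0,"wy": 0,"wz": 0},
    {"dx": 0,"dy": 0,"dz": 0,"wx": 0,"wy": 0,"wz": 0},
    {"dx": 0,"dy": 0,"dz": 0,"wx": 0,"wy": 0,"wz": 0},
    {"dx": 0,"dy": 0,"dz": -0.03,"wx": 0,"wy": 0,"wz": 0},
    {"dx": 0,"dy": 0,"dz": -0.07,"wx": 0,"wy": 0,"wz": 0},
    {"dx": 0,"dy": 0,"dz": -0.11,"wx": 0,"wy": 0,"wz": 0},
    {"dx": -0.022,"dy": 0.576,"dz": -0.14,"wx": 0,"wy": 0,"wz": 2.2},
    {"dx": -0.022,"dy": 0.576,"dz": -0.14,"wx": 0,"wy": 0,"wz": 2.2},
    {"dx": -0.022,"dy": 0.576,"dz": -0.14,"wx": 0,"wy": 0,"wz": 2.2},
    {"dx": -0.022,"dy": 0.576,"dz": -0.14,"wx": 0,"wy": 0,"wz": 2.2},
    {"dx": -0.022,"dy": 0.576,"dz": -0.14,"wx": 0,"wy": 0,"wz": 2.2},
    {"dx": -0.022,"dy": 0.576,"dz": -0.14,"wx": 0,"wy": 0,"wz": 2.2},
    {"dx": -0.022,"dy": 0.576,"dz": -0.14,"wx": 0,"wy": 0,"wz": 2.2},
    {"dx": -0.022,"dy": 0.576,"dz": -0.14,"wx": 0,"wy": 0,"wz": 2.2},
    {"dx": -0.022,"dy": 0.576,"dz": -0.14,"wx": 0,"wy": 0,"wz": 2.2},
    {"dx": -0.022,"dy": 0.576,"dz": -0.14,"wx": 0,"wy": 0,"wz": 2.2},
    {"dx": -0.022,"dy": 0.576,"dz": -0.14,"wx": 0,"wy": 0,"wz": 2.2},
    {"dx": -0.022,"dy": 0.576,"dz": -0.14,"wx": 0,"wy": 0,"wz": 2.2},
    {"dx": -0.022,"dy": 0.576,"dz": -0.14,"wx": 0,"wy": 0,"wz": 2.2},
    {"dx": -0.022,"dy": 0.576,"dz": -0.14,"wx": 0,"wy": 0,"wz": 2.2}
  ],
  "fingers": 0.065
}}

```text
clock: 30.85
ee_pos: [0.5058, -0.4293, 0.2023]
ee_rot: [3.141, -0.001, -0.038]
ft_force: [1.4, 0.5, -0.1]
opening: 0.0649
```

Call:
{"method": "step_arm", "body": {
  "motion": [
    {"dx": 0,"dy": 0,"dz": 0,"wx": 0,"wy": 0,"wz": 0},
    {"dx": 0,"dy": 0,"dz": 0,"wx": 0,"wy": 0,"wz": 0},
    {"dx": 0,"dy": 0,"dz": 0,"wx": 0,"wy": 0,"wz": 0}
  ]
}}

```text
clock: 31.1
ee_pos: [0.506, -0.4258, 0.2015]
ee_rot: [-3.141, 0.0, -0.038]
ft_force: [0.0, 0.5, -0.6]
opening: 0.0648
```

```bash
python3 under.py q
```

```text
mid [ 0.513  -0.4276] size [0.0468 0.1492] ang -2.3415313 grip [ 0.505  -0.4273]
hole sample [63 73 77] other end [ 19  23 156]
t 31.1 pos [ 0.5062 -0.4252  0.2016] rpy [-179.9628    0.0147   -2.1305] F [0.2256 0.5486 0.155 ] open 0.0651 q [-0.7011  0.4205  1.5626  0.0004  1.1591  0.9067]
0.504960 -0.427271 0.0045 -2.341531 -> [-0.001  0.002  0.197] w [-0.   0.   0.2] rows 4.7
```

Call:
{"method": "step_arm", "body": {
  "motion": [
    {"dx": -0.001,"dy": 0.002,"dz": 0.04,"wx": 0,"wy": 0,"wz": 0},
    {"dx": -0.001,"dy": 0.002,"dz": 0.08,"wx": 0,"wy": 0,"wz": 0},
    {"dx": -0.001,"dy": 0.002,"dz": 0.12,"wx": 0,"wy": 0,"wz": 0},
    {"dx": -0.001,"dy": 0.002,"dz": 0.15,"wx": 0,"wy": 0,"wz": 0},
    {"dx": -0.001,"dy": 0.002,"dz": 0.175,"wx": 0,"wy": 0,"wz": 0},
    {"dx": -0.001,"dy": 0.002,"dz": 0.188,"wx": 0,"wy": 0,"wz": 0},
    {"dx": -0.001,"dy": 0.002,"dz": 0.197,"wx": 0,"wy": 0,"wz": 0},
    {"dx": -0.001,"dy": 0.002,"dz": 0.197,"wx": 0,"wy": 0,"wz": 0},
    {"dx": -0.001,"dy": 0.002,"dz": 0.197,"wx": 0,"wy": 0,"wz": 0}
  ]
}}

```text
clock: 31.9
ee_pos: [0.506, -0.4283, 0.0056]
ee_rot: [3.141, -0.001, -0.037]
ft_force: [-0.3, 0.3, -0.3]
opening: 0.0651
```

Call:
{"method": "step_arm", "body": {
  "motion": [
    {"dx": 0,"dy": 0,"dz": 0,"wx": 0,"wy": 0,"wz": 0},
    {"dx": 0,"dy": 0,"dz": 0,"wx": 0,"wy": 0,"wz": 0},
    {"dx": 0,"dy": 0,"dz": 0,"wx": 0,"wy": 0,"wz": 0},
    {"dx": 0,"dy": 0,"dz": 0,"wx": 0,"wy": 0,"wz": 0},
    {"dx": 0,"dy": 0,"dz": 0,"wx": 0,"wy": 0,"wz": 0},
    {"dx": 0,"dy": 0,"dz": -0.01,"wx": 0,"wy": 0,"wz": 0},
    {"dx": 0,"dy": 0,"dz": -0.03,"wx": 0,"wy": 0,"wz": 0},
    {"dx": 0,"dy": 0,"dz": -0.07,"wx": 0,"wy": 0,"wz": 0},
    {"dx": 0,"dy": 0,"dz": -0.11,"wx": 0,"wy": 0,"wz": 0},
    {"dx": 0,"dy": 0,"dz": -0.15,"wx": 0,"wy": 0,"wz": 0},
    {"dx": 0,"dy": 0,"dz": -0.17,"wx": 0,"wy": 0,"wz": 0},
    {"dx": 0,"dy": 0,"dz": -0.17,"wx": 0,"wy": 0,"wz": 0},
    {"dx": 0,"dy": 0,"dz": -0.17,"wx": 0,"wy": 0,"wz": 0},
    {"dx": 0,"dy": 0,"dz": -0.17,"wx": 0,"wy": 0,"wz": 0}
  ],
  "fingers": 0.03,
  "force": 30
}}

```text
clock: 33.07
ee_pos: [0.5045, -0.4279, 0.1738]
ee_rot: [-3.141, 0.001, -0.038]
ft_force: [-0.5, -0.2, -0.8]
opening: 0.0455
```

```bash
python3 plan.py "0.5265 0.1495 0.171 0"
```

```text
t 33.1 pos [ 0.5045 -0.4279  0.1738] rpy [-179.9535    0.0652   -2.1596] F [-0.5214 -0.1532 -0.8437] open 0.0455 q [-0.7056  0.4474  1.586  -0.0001  1.1095  0.9029]
0.5265 0.1495 0.171 0 -> [ 0.    -0.578  0.003] w [-0.   0.1 -2.2] rows 13.9
```

Call:
{"method": "step_arm", "body": {
  "motion": [
    {"dx": 0,"dy": -0.015,"dz": 0,"wx": 0,"wy": 0,"wz": 0},
    {"dx": 0,"dy": -0.045,"dz": 0,"wx": 0,"wy": 0,"wz": -1},
    {"dx": 0,"dy": -0.085,"dz": 0,"wx": 0,"wy": 0,"wz": -2.2},
    {"dx": 0,"dy": -0.125,"dz": 0,"wx": 0,"wy": 0,"wz": -2.2},
    {"dx": 0,"dy": -0.165,"dz": 0,"wx": 0,"wy": 0,"wz": -2.2},
    {"dx": 0,"dy": -0.205,"dz": 0,"wx": 0,"wy": 0,"wz": -2.2},
    {"dx": 0,"dy": -0.245,"dz": 0,"wx": 0,"wy": 0,"wz": -2.2},
    {"dx": 0,"dy": -0.285,"dz": 0,"wx": 0,"wy": 0,"wz": -2.2},
    {"dx": 0,"dy": -0.325,"dz": 0,"wx": 0,"wy": 0,"wz": -2.2},
    {"dx": 0,"dy": -0.365,"dz": 0,"wx": 0,"wy": 0,"wz": -2.2},
    {"dx": 0,"dy": -0.405,"dz": 0,"wx": 0,"wy": 0,"wz": -2.2},
    {"dx": 0,"dy": -0.445,"dz": 0,"wx": 0,"wy": 0,"wz": -2.2},
    {"dx": 0,"dy": -0.485,"dz": 0,"wx": 0,"wy": 0,"wz": -2.2},
    {"dx": 0,"dy": -0.52,"dz": 0,"wx": 0,"wy": 0,"wz": -2.2},
    {"dx": 0,"dy": -0.55,"dz": 0,"wx": 0,"wy": 0,"wz": -2.2},
    {"dx": 0,"dy": -0.57,"dz": 0.002,"wx": 0,"wy": 0,"wz": -2.2},
    {"dx": 0,"dy": -0.577,"dz": 0.003,"wx": 0,"wy": 0,"wz": -2.2},
    {"dx": 0,"dy": -0.578,"dz": 0.003,"wx": 0,"wy": 0,"wz": -2.2},
    {"dx": 0,"dy": -0.578,"dz": 0.003,"wx": 0,"wy": 0,"wz": -2.2},
    {"dx": 0,"dy": -0.578,"dz": 0.003,"wx": 0,"wy": 0,"wz": -2.2}
  ]
}}

```text
clock: 34.73
ee_pos: [0.5263, 0.1483, 0.171]
ee_rot: [3.141, 0.001, 0.0]
ft_force: [1.0, -0.0, -1.1]
opening: 0.0453
```

```bash
python3 rodfit.py r
```

```text
pos [0.5263 0.1483 0.171 ] rpy [179.9626   0.0764   0.0212] F [ 0.9808 -0.0079 -1.0843]
hole px 279.275 149.925 38.25 38.25 rod px 277.9854431152344 144.28640747070312 9.763547897338867 area 257.5
hole [ 0.0653 -0.0011  0.007 ] rod [0.5925 0.148  0.147 ] rod-hole [0.0008 0.0007]
```

Call:
{"method": "step_arm", "body": {
  "motion": [
    {"dx": 0.001,"dy": -0.0005,"dz": 0,"wx": 0,"wy": 0,"wz": 0},
    {"dx": 0.001,"dy": -0.0005,"dz": 0.005,"wx": 0,"wy": 0,"wz": 0},
    {"dx": 0.001,"dy": -0.0005,"dz": 0.01,"wx": 0,"wy": 0,"wz": 0},
    {"dx": 0.001,"dy": -0.0005,"dz": 0.01,"wx": 0,"wy": 0,"wz": 0},
    {"dx": 0.001,"dy": -0.0005,"dz": 0.01,"wx": 0,"wy": 0,"wz": 0}
  ]
}}

```text
clock: 35.2
ee_pos: [0.5276, 0.1494, 0.161]
ee_rot: [3.141, 0.001, 0.0]
ft_force: [-0.8, -1.0, -0.9]
opening: 0.0457
```

```bash
python3 rodfit.py s
```

```text
pos [0.5276 0.1494 0.161 ] rpy [179.9824   0.06     0.0209] F [-0.7839 -1.0185 -0.9215]
hole px 279.025 149.675 38.8 38.8 rod px 279.5 147.5 10.12432861328125 area 292.5
hole [ 0.0654 -0.0009  0.007 ] rod [0.5925 0.1482 0.147 ] rod-hole [-0.0005 -0.0003]
```

Aligned; descend (fourth tag: TCP to 0.073), release and lift.

Call:
{"method": "step_arm", "body": {
  "motion": [
    {"dx": 0,"dy": 0,"dz": 0.01,"wx": 0,"wy": 0,"wz": 0},
    {"dx": 0,"dy": 0,"dz": 0.02,"wx": 0,"wy": 0,"wz": 0},
    {"dx": 0,"dy": 0,"dz": 0.035,"wx": 0,"wy": 0,"wz": 0},
    {"dx": 0,"dy": 0,"dz": 0.05,"wx": 0,"wy": 0,"wz": 0},
    {"dx": 0,"dy": 0,"dz": 0.065,"wx": 0,"wy": 0,"wz": 0},
    {"dx": 0,"dy": 0,"dz": 0.08,"wx": 0,"wy": 0,"wz": 0},
    {"dx": 0,"dy": 0,"dz": 0.088,"wx": 0,"wy": 0,"wz": 0},
    {"dx": 0,"dy": 0,"dz": 0.088,"wx": 0,"wy": 0,"wz": 0}
  ]
}}

```text
clock: 35.92
ee_pos: [0.527, 0.1495, 0.0718]
ee_rot: [3.141, 0.002, 0.001]
ft_force: [0.7, -0.5, -0.9]
opening: 0.0453
```

Call:
{"method": "step_arm", "body": {
  "motion": [
    {"dx": 0,"dy": 0,"dz": 0,"wx": 0,"wy": 0,"wz": 0},
    {"dx": 0,"dy": 0,"dz": 0,"wx": 0,"wy": 0,"wz": 0},
    {"dx": 0,"dy": 0,"dz": 0,"wx": 0,"wy": 0,"wz": 0},
    {"dx": 0,"dy": 0,"dz": -0.03,"wx": 0,"wy": 0,"wz": 0},
    {"dx": 0,"dy": 0,"dz": -0.07,"wx": 0,"wy": 0,"wz": 0},
    {"dx": 0,"dy": 0,"dz": -0.11,"wx": 0,"wy": 0,"wz": 0},
    {"dx": 0,"dy": 0,"dz": -0.15,"wx": 0,"wy": 0,"wz": 0},
    {"dx": -0.05,"dy": 0.03,"dz": -0.19,"wx": 0,"wy": 0,"wz": 0},
    {"dx": -0.1,"dy": 0.06,"dz": -0.23,"wx": 0,"wy": 0,"wz": 0},
    {"dx": -0.1,"dy": 0.06,"dz": -0.23,"wx": 0,"wy": 0,"wz": 0},
    {"dx": -0.1,"dy": 0.06,"dz": -0.23,"wx": 0,"wy": 0,"wz": 0},
    {"dx": -0.1,"dy": 0.06,"dz": -0.23,"wx": 0,"wy": 0,"wz": 0}
  ],
  "fingers": 0.065
}}

```text
clock: 36.92
ee_pos: [0.427, 0.0888, 0.3066]
ee_rot: [-3.141, -0.005, 0.0]
ft_force: [0.5, -1.3, 0.6]
opening: 0.0651
```

```bash
python3 - <<'E'
from h import *
s=bot.read_state();print(s["clock"],s["ee_pos"],np.degrees(s["ee_rot"]))
w=bot.snapshot("wrist");t=bot.snapshot("top");c=bot.snapshot("scene")
for n,i in (("w",w),("t",t),("c",c)): cv2.imwrite(f"pics/v_{n}.png",i)
r=lambda i,f:cv2.resize(i,(0,0),fx=f,fy=f,interpolation=2)
A=r(t[100:250,130:290],2.5);B=r(c[130:260,250:390],2.8);C=r(w[0:330,100:460],1.0)
out=np.zeros((600,800,3),np.uint8)
out[:A.shape[0],:A.shape[1]]=A;out[:B.shape[0],400:400+B.shape[1]]=B[:, :400];C=r(w,.4)
out[375:375+168,:224]=C;D=r(w[20:240,170:390],1.0);out[375:595,300:520]=D
cv2.imwrite("pics/v.png",out)
E
```

```text
36.9167 [0.427  0.0888 0.3066] [-179.9599   -0.277     0.0033]
```

View pics/v.png

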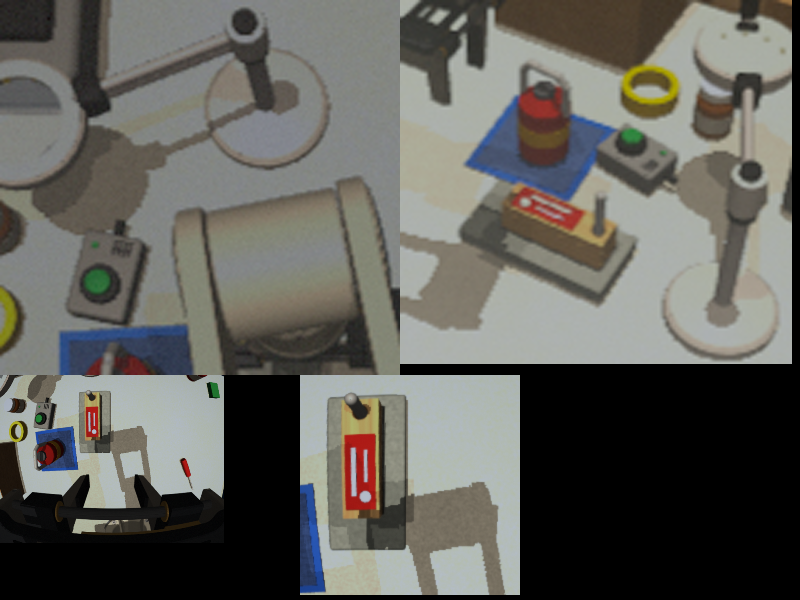

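```bash
python3 plan.py "0.646 0.452 0.36 114.8"
```

```text
t 37.1 pos [0.4285 0.0899 0.3035] rpy [-179.9816   -0.0533    0.0358] F [-0.1319 -0.0756 -0.6872] open 0.0653 q [ 0.2033 -0.0331  1.8972  0.0001  1.2765  1.7734]
0.646 0.452 0.36 114.8 -> [ 0.218 -0.362 -0.056] w [   0.    -0.1 -114.8] rows 16.0
```

Call:
{"method": "step_arm", "body": {
  "motion": [
    {"dx": 0,"dy": -0.03,"dz": -0.06,"wx": 0,"wy": 0,"wz": -14},
    {"dx": 0,"dy": -0.03,"dz": -0.06,"wx": 0,"wy": 0,"wz": -14},
    {"dx": 0.218,"dy": -0.362,"dz": -0.06,"wx": 0,"wy": 0,"wz": -114.8},
    {"dx": 0.218,"dy": -0.362,"dz": -0.06,"wx": 0,"wy": 0,"wz": -114.8},
    {"dx": 0.218,"dy": -0.362,"dz": -0.06,"wx": 0,"wy": 0,"wz": -114.8},
    {"dx": 0.218,"dy": -0.362,"dz": -0.06,"wx": 0,"wy": 0,"wz": -114.8},
    {"dx": 0.218,"dy": -0.362,"dz": -0.06,"wx": 0,"wy": 0,"wz": -114.8},
    {"dx": 0.218,"dy": -0.362,"dz": -0.06,"wx": 0,"wy": 0,"wz": -114.8},
    {"dx": 0.218,"dy": -0.362,"dz": -0.06,"wx": 0,"wy": 0,"wz": -114.8},
    {"dx": 0.218,"dy": -0.362,"dz": -0.06,"wx": 0,"wy": 0,"wz": -114.8},
    {"dx": 0.218,"dy": -0.362,"dz": -0.06,"wx": 0,"wy": 0,"wz": -114.8},
    {"dx": 0.218,"dy": -0.362,"dz": -0.06,"wx": 0,"wy": 0,"wz": -114.8},
    {"dx": 0.218,"dy": -0.362,"dz": -0.06,"wx": 0,"wy": 0,"wz": -114.8},
    {"dx": 0.218,"dy": -0.362,"dz": -0.06,"wx": 0,"wy": 0,"wz": -114.8},
    {"dx": 0.218,"dy": -0.362,"dz": -0.06,"wx": 0,"wy": 0,"wz": -114.8},
    {"dx": 0.218,"dy": -0.362,"dz": -0.06,"wx": 0,"wy": 0,"wz": -114.8},
    {"dx": 0.218,"dy": -0.362,"dz": -0.06,"wx": 0,"wy": 0,"wz": -114.8},
    {"dx": 0.218,"dy": -0.362,"dz": -0.06,"wx": 0,"wy": 0,"wz": -114.8},
    {"dx": 0.218,"dy": -0.362,"dz": -0.06,"wx": 0,"wy": 0,"wz": -114.8},
    {"dx": 0.218,"dy": -0.362,"dz": -0.06,"wx": 0,"wy": 0,"wz": -114.8}
  ]
}}

```text
clock: 38.73
ee_pos: [0.6458, 0.4521, 0.3628]
ee_rot: [-3.141, 0.0, 2.002]
ft_force: [-0.3, 0.1, -0.9]
opening: 0.0649
```

```bash
python3 - <<'E'
from h import *
s=bot.read_state();im=bot.snapshot("wrist");cv2.imwrite("pics/w1.png",im)
e=pix("wrist",[.646,.452,.289],s);print("expected knob top",e)
h=cv2.cvtColor(im,cv2.COLOR_BGR2HSV)
x,y=map(int,e);k=np.zeros(im.shape[:2],np.uint8);k[y-45:y+45,x-45:x+45]=255
m=cv2.inRange(h,(3,120,50),(22,255,255))&k;M=cv2.moments(m,True);print("orange n",M["m00"],M["m10"]/max(M["m00"],1),M["m01"]/max(M["m00"],1))
d=cv2.inRange(h,(0,0,0),(180,255,55))&k
for c in cv2.findContours(d,0,2)[0]:
    if cv2.contourArea(c)>80: print("dark",cv2.boundingRect(c),cv2.contourArea(c))
E
python3 plan.py "0.646 0.4525 0.257 114.8"
```

```text
expected knob top [280.6879 224.1672]
orange n 79.0 282.72151898734177 208.40506329113924
dark (266, 205, 31, 30) 700.5
dark (265, 196, 34, 14) 222.5
t 38.8 pos [0.6458 0.452  0.3631] rpy [-179.9774    0.0016  114.717 ] F [-0.1791  0.5964 -0.0712] open 0.065 q [0.6088 0.5439 1.0251 0.     1.573  0.1774]
0.646 0.4525 0.257 114.8 -> [0.    0.    0.106] w [-0.   0.  -0.1] rows 2.5
```

Call:
{"method": "step_arm", "body": {
  "motion": [
    {"dx": 0,"dy": 0,"dz": 0.035,"wx": 0,"wy": 0,"wz": 0},
    {"dx": 0,"dy": 0,"dz": 0.065,"wx": 0,"wy": 0,"wz": 0},
    {"dx": 0,"dy": 0,"dz": 0.09,"wx": 0,"wy": 0,"wz": 0},
    {"dx": 0,"dy": 0,"dz": 0.106,"wx": 0,"wy": 0,"wz": 0},
    {"dx": 0,"dy": 0,"dz": 0.106,"wx": 0,"wy": 0,"wz": 0},
    {"dx": 0,"dy": 0,"dz": 0.106,"wx": 0,"wy": 0,"wz": 0}
  ]
}}

```text
clock: 39.28
ee_pos: [0.6455, 0.4516, 0.2571]
ee_rot: [-3.14, 0.0, 2.003]
ft_force: [2.1, -0.3, 0.2]
opening: 0.0649
```

Call:
{"method": "step_arm", "body": {
  "motion": [
    {"dx": 0,"dy": 0,"dz": 0,"wx": 0,"wy": 0,"wz": 0},
    {"dx": 0,"dy": 0,"dz": 0,"wx": 0,"wy": 0,"wz": 0},
    {"dx": 0,"dy": 0,"dz": 0,"wx": 0,"wy": 0,"wz": 0},
    {"dx": 0,"dy": 0,"dz": 0,"wx": 0,"wy": 0,"wz": 0},
    {"dx": 0,"dy": 0,"dz": 0,"wx": 0,"wy": 0,"wz": 0},
    {"dx": 0,"dy": 0,"dz": 0,"wx": 0,"wy": 0,"wz": 0},
    {"dx": 0,"dy": 0,"dz": 0,"wx": 0,"wy": 0,"wz": 0}
  ],
  "fingers": 0.015,
  "force": 8
}}

```text
clock: 39.87
ee_pos: [0.6461, 0.4521, 0.258]
ee_rot: [3.14, -0.0, 2.004]
ft_force: [1.3, 1.2, 1.6]
opening: 0.0237
```

```bash
python3 arc.py 60 18
```

```text
pos [0.6461 0.4521 0.258 ] open 0.023718597377167992 F [1.2519 1.244  1.5739] radius 0.31356257041720986 dir deg 112.29224022165141
{"dx": 0.000, "dy": -0.018, "dz": 0, "wx": 0, "wy": 0, "wz": -3.3}, {"dx": -0.000, "dy": -0.036, "dz": 0, "wx": 0, "wy": 0, "wz": -6.7}, {"dx": -0.002, "dy": -0.055, "dz": 0, "wx": 0, "wy": 0, "wz": -10.0}, {"dx": -0.005, "dy": -0.073, "dz": 0, "wx": 0, "wy": 0, "wz": -13.3}, {"dx": -0.009, "dy": -0.090, "dz": 0, "wx": 0, "wy": 0, "wz": -16.7}, {"dx": -0.014, "dy": -0.108, "dz": 0, "wx": 0, "wy": 0, "wz": -20.0}, {"dx": -0.020, "dy": -0.125, "dz": 0, "wx": 0, "wy": 0, "wz": -23.3}, {"dx": -0.027, "dy": -0.142, "dz": 0, "wx": 0, "wy": 0, "wz": -26.7}, {"dx": -0.035, "dy": -0.158, "dz": 0, "wx": 0, "wy": 0, "wz": -30.0}, {"dx": -0.044, "dy": -0.174, "dz": 0, "wx": 0, "wy": 0, "wz": -33.3}, {"dx": -0.054, "dy": -0.190, "dz": 0, "wx": 0, "wy": 0, "wz": -36.7}, {"dx": -0.064, "dy": -0.205, "dz": 0, "wx": 0, "wy": 0, "wz": -40.0}, {"dx": -0.076, "dy": -0.219, "dz": 0, "wx": 0, "wy": 0, "wz": -43.3}, {"dx": -0.088, "dy": -0.232, "dz": 0, "wx": 0, "wy": 0, "wz": -46.7}, {"dx": -0.101, "dy": -0.245, "dz": 0, "wx": 0, "wy": 0, "wz": -50.0}, {"dx": -0.115, "dy": -0.257, "dz": 0, "wx": 0, "wy": 0, "wz": -53.3}, {"dx": -0.129, "dy": -0.268, "dz": 0, "wx": 0, "wy": 0, "wz": -56.7}, {"dx": -0.145, "dy": -0.278, "dz": 0, "wx": 0, "wy": 0, "wz": -60.0},
```

Call:
{"method": "step_arm", "body": {
  "motion": [
    {"dx": 0,"dy": -0.018,"dz": 0,"wx": 0,"wy": 0,"wz": -3.3},
    {"dx": 0,"dy": -0.036,"dz": 0,"wx": 0,"wy": 0,"wz": -6.7},
    {"dx": -0.002,"dy": -0.055,"dz": 0,"wx": 0,"wy": 0,"wz": -10},
    {"dx": -0.005,"dy": -0.073,"dz": 0,"wx": 0,"wy": 0,"wz": -13.3},
    {"dx": -0.009,"dy": -0.09,"dz": 0,"wx": 0,"wy": 0,"wz": -16.7},
    {"dx": -0.014,"dy": -0.108,"dz": 0,"wx": 0,"wy": 0,"wz": -20},
    {"dx": -0.02,"dy": -0.125,"dz": 0,"wx": 0,"wy": 0,"wz": -23.3},
    {"dx": -0.027,"dy": -0.142,"dz": 0,"wx": 0,"wy": 0,"wz": -26.7},
    {"dx": -0.035,"dy": -0.158,"dz": 0,"wx": 0,"wy": 0,"wz": -30},
    {"dx": -0.044,"dy": -0.174,"dz": 0,"wx": 0,"wy": 0,"wz": -33.3},
    {"dx": -0.054,"dy": -0.19,"dz": 0,"wx": 0,"wy": 0,"wz": -36.7},
    {"dx": -0.064,"dy": -0.205,"dz": 0,"wx": 0,"wy": 0,"wz": -40},
    {"dx": -0.076,"dy": -0.219,"dz": 0,"wx": 0,"wy": 0,"wz": -43.3},
    {"dx": -0.088,"dy": -0.232,"dz": 0,"wx": 0,"wy": 0,"wz": -46.7},
    {"dx": -0.101,"dy": -0.245,"dz": 0,"wx": 0,"wy": 0,"wz": -50},
    {"dx": -0.115,"dy": -0.257,"dz": 0,"wx": 0,"wy": 0,"wz": -53.3},
    {"dx": -0.129,"dy": -0.268,"dz": 0,"wx": 0,"wy": 0,"wz": -56.7},
    {"dx": -0.145,"dy": -0.278,"dz": 0,"wx": 0,"wy": 0,"wz": -60}
  ]
}}

```text
clock: 41.37
ee_pos: [0.456, 0.2034, 0.2581]
ee_rot: [3.14, 0.004, 3.055]
ft_force: [7.9, 2.9, -4.5]
opening: 0.0235
```

```bash
python3 arc.py 10.5 5
```

```text
pos [0.456  0.2034 0.2581] open 0.023467898889460756 F [ 7.8772  2.9405 -4.4773] radius 0.31173367386471024 dir deg 172.37564164887527
{"dx": 0.000, "dy": -0.011, "dz": 0, "wx": 0, "wy": 0, "wz": -2.1}, {"dx": 0.000, "dy": -0.023, "dz": 0, "wx": 0, "wy": 0, "wz": -4.2}, {"dx": -0.000, "dy": -0.034, "dz": 0, "wx": 0, "wy": 0, "wz": -6.3}, {"dx": -0.001, "dy": -0.046, "dz": 0, "wx": 0, "wy": 0, "wz": -8.4}, {"dx": -0.003, "dy": -0.057, "dz": 0, "wx": 0, "wy": 0, "wz": -10.5},
```

Call:
{"method": "step_arm", "body": {
  "motion": [
    {"dx": 0,"dy": -0.011,"dz": 0,"wx": 0,"wy": 0,"wz": -2.1},
    {"dx": 0,"dy": -0.023,"dz": 0,"wx": 0,"wy": 0,"wz": -4.2},
    {"dx": 0,"dy": -0.034,"dz": 0,"wx": 0,"wy": 0,"wz": -6.3},
    {"dx": -0.001,"dy": -0.046,"dz": 0,"wx": 0,"wy": 0,"wz": -8.4},
    {"dx": -0.003,"dy": -0.058,"dz": 0,"wx": 0,"wy": 0,"wz": -10.6},
    {"dx": -0.003,"dy": -0.058,"dz": 0,"wx": 0,"wy": 0,"wz": -10.6},
    {"dx": -0.003,"dy": -0.058,"dz": 0,"wx": 0,"wy": 0,"wz": -10.6},
    {"dx": -0.003,"dy": -0.058,"dz": 0,"wx": 0,"wy": 0,"wz": -10.6}
  ]
}}

```text
clock: 42.03
ee_pos: [0.4541, 0.1449, 0.2581]
ee_rot: [-3.141, 0.004, -3.047]
ft_force: [7.4, -2.1, -2.4]
opening: 0.0238
```

Call:
{"method": "step_arm", "body": {
  "motion": [
    {"dx": 0,"dy": 0,"dz": 0,"wx": 0,"wy": 0,"wz": 0},
    {"dx": 0,"dy": 0,"dz": 0,"wx": 0,"wy": 0,"wz": 0},
    {"dx": 0,"dy": 0,"dz": 0,"wx": 0,"wy": 0,"wz": 0},
    {"dx": 0,"dy": 0,"dz": 0,"wx": 0,"wy": 0,"wz": 0},
    {"dx": 0,"dy": 0,"dz": -0.03,"wx": 0,"wy": 0,"wz": 0},
    {"dx": 0,"dy": 0,"dz": -0.07,"wx": 0,"wy": 0,"wz": 0},
    {"dx": 0,"dy": 0,"dz": -0.11,"wx": 0,"wy": 0,"wz": 0},
    {"dx": 0,"dy": 0,"dz": -0.11,"wx": 0,"wy": 0,"wz": 0},
    {"dx": 0,"dy": 0,"dz": -0.11,"wx": 0,"wy": 0,"wz": 0}
  ],
  "fingers": 0.06
}}

```text
clock: 42.78
ee_pos: [0.4531, 0.1459, 0.3697]
ee_rot: [3.141, 0.004, -3.046]
ft_force: [0.7, -0.5, -0.9]
opening: 0.0601
```

```bash
python3 plan.py "0.5445 0.351 0.37 180" "0.5445 0.351 0.12 180"; python3 - <<'E'
from h import *
s=bot.read_state();im=bot.snapshot("wrist");cv2.imwrite("pics/x.png",im)
for P in ([.4505,.1444,.289],[.5175,.148,.243],[.5445,.351,.05]): print(pix("wrist",P,s))
h=cv2.cvtColor(im,cv2.COLOR_BGR2HSV)
cs,_=blobs(im,(50,120,50),(85,255,255),60,(300,100,460,330))
for c in cs: m=cv2.minAreaRect(c);print("btn",m,onz("wrist",m[0],.05,s))
d=cv2.inRange(h,(0,0,0),(180,255,55));e=pix("wrist",[.4505,.1444,.289],s);x,y=map(int,e);k=np.zeros_like(d);k[y-45:y+45,x-45:x+45]=255
for c in cv2.findContours(d&k,0,2)[0]:
    if cv2.contourArea(c)>80: print("dark",cv2.boundingRect(c))
E
```

```text
t 42.8 pos [0.4531 0.1459 0.3697] rpy [ 179.9409    0.2463 -174.5423] F [ 0.7227 -0.5403 -0.9242] open 0.0601 q [ 0.3082 -0.0092  1.7326  0.0001  1.4138 -1.3578]
0.5445 0.351 0.37 180 -> [-0.11   0.196  0.   ] w [0.1 0.2 5.5] rows 5.4
0.5445 0.351 0.12 180 -> [-0.109  0.195  0.25 ] w [0.1 0.2 5.5] rows 6.0
[279.296  219.3896]
[276.5446 269.4823]
[395.9423 241.8221]
btn ((395.25006103515625, 242.25003051757812), (14.849241256713867, 16.970561981201172), 45.0) [0.5454 0.3499 0.05  ]
dark (234, 175, 87, 60)
```

View pics/x.png

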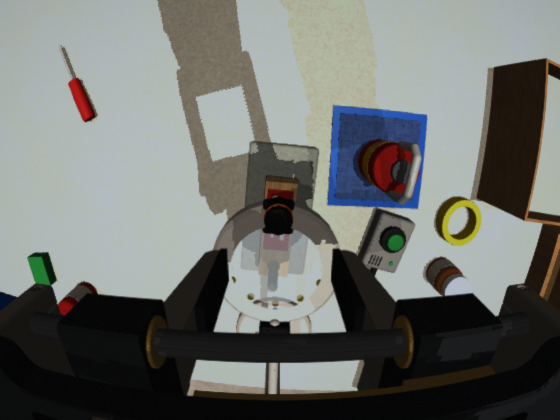

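Call:
{"method": "step_arm", "body": {
  "motion": [
    {"dx": -0.11,"dy": 0.195,"dz": 0,"wx": 0,"wy": 0,"wz": 5.5},
    {"dx": -0.11,"dy": 0.195,"dz": 0,"wx": 0,"wy": 0,"wz": 5.5},
    {"dx": -0.11,"dy": 0.195,"dz": 0,"wx": 0,"wy": 0,"wz": 5.5},
    {"dx": -0.11,"dy": 0.195,"dz": 0,"wx": 0,"wy": 0,"wz": 5.5},
    {"dx": -0.11,"dy": 0.195,"dz": 0,"wx": 0,"wy": 0,"wz": 5.5},
    {"dx": -0.11,"dy": 0.195,"dz": 0,"wx": 0,"wy": 0,"wz": 5.5},
    {"dx": -0.11,"dy": 0.195,"dz": 0,"wx": 0,"wy": 0,"wz": 5.5},
    {"dx": -0.11,"dy": 0.195,"dz": 0.04,"wx": 0,"wy": 0,"wz": 5.5},
    {"dx": -0.11,"dy": 0.195,"dz": 0.08,"wx": 0,"wy": 0,"wz": 5.5},
    {"dx": -0.11,"dy": 0.195,"dz": 0.12,"wx": 0,"wy": 0,"wz": 5.5},
    {"dx": -0.11,"dy": 0.195,"dz": 0.16,"wx": 0,"wy": 0,"wz": 5.5},
    {"dx": -0.11,"dy": 0.195,"dz": 0.2,"wx": 0,"wy": 0,"wz": 5.5},
    {"dx": -0.11,"dy": 0.195,"dz": 0.24,"wx": 0,"wy": 0,"wz": 5.5},
    {"dx": -0.11,"dy": 0.195,"dz": 0.26,"wx": 0,"wy": 0,"wz": 5.5},
    {"dx": -0.11,"dy": 0.195,"dz": 0.28,"wx": 0,"wy": 0,"wz": 5.5},
    {"dx": -0.11,"dy": 0.195,"dz": 0.28,"wx": 0,"wy": 0,"wz": 5.5},
    {"dx": -0.11,"dy": 0.195,"dz": 0.28,"wx": 0,"wy": 0,"wz": 5.5}
  ],
  "fingers": 0.0
}}

```text
clock: 44.25
ee_pos: [0.5416, 0.3484, 0.0862]
ee_rot: [-3.139, -0.003, 3.14]
ft_force: [-0.4, -0.2, 0.9]
opening: 0.0008
```

```bash
python3 plan.py "0.545 0.350 0.06 180"; python3 - <<'E'
from h import *
s=bot.read_state();im=bot.snapshot("wrist");cv2.imwrite("pics/y.png",im)
cs,_=blobs(im,(50,100,40),(85,255,255),60,(180,100,400,330))
for c in cs: m=cv2.minEnclosingCircle(c);print("btn",m,onz("wrist",m[0],.053,s),cv2.boundingRect(c))
E
```

```text
t 44.2 pos [0.5416 0.3484 0.0862] rpy [-179.8706   -0.1906  179.9293] F [-0.4418 -0.2089  0.8725] open 0.0008 q [ 0.5694  0.5211  1.6867 -0.0001  0.9377 -1.0001]
0.545 0.350 0.06 180 -> [-0.004  0.002  0.026] w [-0.1 -0.2 -0.1] rows 0.6
btn ((278.3821105957031, 246.4301300048828), 22.095727920532227) [0.5431 0.3464 0.053 ] (257, 225, 44, 28)
```

Call:
{"method": "step_arm", "body": {
  "motion": [
    {"dx": -0.002,"dy": 0.001,"dz": 0.015,"wx": 0,"wy": 0,"wz": 0},
    {"dx": -0.002,"dy": 0.001,"dz": 0.026,"wx": 0,"wy": 0,"wz": 0},
    {"dx": -0.002,"dy": 0.001,"dz": 0.03,"wx": 0,"wy": 0,"wz": 0},
    {"dx": -0.002,"dy": 0.001,"dz": 0.034,"wx": 0,"wy": 0,"wz": 0},
    {"dx": -0.002,"dy": 0.001,"dz": 0.034,"wx": 0,"wy": 0,"wz": 0}
  ]
}}

```text
clock: 44.72
ee_pos: [0.5453, 0.351, 0.0545]
ee_rot: [-3.141, 0.0, 3.141]
ft_force: [-0.6, -1.4, 5.4]
opening: 0.0005
```

Call:
{"method": "step_arm", "body": {
  "motion": [
    {"dx": 0,"dy": 0,"dz": 0.002,"wx": 0,"wy": 0,"wz": 0},
    {"dx": 0,"dy": 0,"dz": 0.003,"wx": 0,"wy": 0,"wz": 0},
    {"dx": 0,"dy": 0,"dz": 0.004,"wx": 0,"wy": 0,"wz": 0},
    {"dx": 0,"dy": 0,"dz": 0.004,"wx": 0,"wy": 0,"wz": 0}
  ]
}}

```text
clock: 45.05
ee_pos: [0.5455, 0.3511, 0.0538]
ee_rot: [3.141, 0.001, 3.141]
ft_force: [-10.6, -7.8, 38.5]
opening: 0.0003
```

Call:
{"method": "step_arm", "body": {
  "motion": [
    {"dx": 0,"dy": 0,"dz": -0.01,"wx": 0,"wy": 0,"wz": 0},
    {"dx": 0,"dy": 0,"dz": -0.04,"wx": 0,"wy": 0,"wz": 0},
    {"dx": 0,"dy": 0,"dz": -0.08,"wx": 0,"wy": 0,"wz": 0},
    {"dx": 0,"dy": 0,"dz": -0.12,"wx": 0,"wy": 0,"wz": 0},
    {"dx": 0,"dy": 0,"dz": -0.16,"wx": 0,"wy": 0,"wz": 0},
    {"dx": 0,"dy": 0,"dz": -0.2,"wx": 0,"wy": 0,"wz": 0},
    {"dx": 0,"dy": 0,"dz": -0.24,"wx": 0,"wy": 0,"wz": 0},
    {"dx": 0,"dy": 0,"dz": -0.28,"wx": 0,"wy": 0,"wz": 0},
    {"dx": 0.25,"dy": 0.2,"dz": -0.28,"wx": 0,"wy": 0,"wz": 0},
    {"dx": 0.25,"dy": 0.2,"dz": -0.28,"wx": 0,"wy": 0,"wz": 0},
    {"dx": 0.25,"dy": 0.2,"dz": -0.28,"wx": 0,"wy": 0,"wz": 0},
    {"dx": 0.25,"dy": 0.2,"dz": -0.28,"wx": 0,"wy": 0,"wz": 0},
    {"dx": 0.25,"dy": 0.2,"dz": -0.28,"wx": 0,"wy": 0,"wz": 0},
    {"dx": 0.25,"dy": 0.2,"dz": -0.28,"wx": 0,"wy": 0,"wz": 0},
    {"dx": 0.25,"dy": 0.2,"dz": -0.28,"wx": 0,"wy": 0,"wz": 0},
    {"dx": 0.25,"dy": 0.2,"dz": -0.28,"wx": 0,"wy": 0,"wz": 0},
    {"dx": 0.25,"dy": 0.2,"dz": -0.28,"wx": 0,"wy": 0,"wz": 0},
    {"dx": 0.25,"dy": 0.2,"dz": -0.28,"wx": 0,"wy": 0,"wz": 0},
    {"dx": 0.25,"dy": 0.2,"dz": -0.28,"wx": 0,"wy": 0,"wz": 0}
  ]
}}

```text
clock: 46.63
ee_pos: [0.2955, 0.5508, 0.3294]
ee_rot: [-3.141, 0.0, 3.141]
ft_force: [0.1, 0.0, -0.3]
opening: 0.0003
```

```bash
python3 - <<'E'
from h import *
s=bot.read_state();print(s["clock"],s["ee_pos"],s["ft_force"])
t=bot.snapshot("top");c=bot.snapshot("scene");cv2.imwrite("pics/z_t.png",t);cv2.imwrite("pics/z_c.png",c)
# lens head: bright low-saturation ring in the top view near the expected place
e=pix("top",np.array([.5175,.148,.243]));print("exp lens px",e)
g=cv2.cvtColor(t,6);x,y=map(int,e);z=cv2.resize(g[y-50:y+50,x-50:x+50],(0,0),fx=4,fy=4,interpolation=2)
q=cv2.HoughCircles(z,cv2.HOUGH_GRADIENT,1,60,param1=80,param2=25,minRadius=92,maxRadius=118)
for w in ([] if q is None else q[0][:3]):
    u=(x-50+w[0]/4-.375,y-50+w[1]/4-.375);print("lens",u,w[2]/4,onz("top",u,.243))
print("lens ring V near",t[int(e[1])-12:int(e[1])-8,int(e[0])].tolist())
# red can body, mat
for n,im in (("top",t),("scene",c)):
    h=cv2.cvtColor(im,cv2.COLOR_BGR2HSV);m=cv2.inRange(h,(0,130,50),(6,255,255))|cv2.inRange(h,(172,130,50),(180,255,255))
    u=pix(n,np.array([.412,.31,.10]));k=np.zeros_like(m);k[int(u[1])-30:int(u[1])+30,int(u[0])-30:int(u[0])+30]=255
    p=np.argwhere(m&k);print(n,"exp can",u,"red n",len(p),"bbox",p.min(0)[::-1],p.max(0)[::-1]) if len(p) else print(n,"no red")
    print(n,"can foot pred",pix(n,np.array([.412,.31,.003])),"shoulder",pix(n,np.array([.412,.31,.12])))
# tag stack: red print in scene view
h=cv2.cvtColor(c,cv2.COLOR_BGR2HSV);m=cv2.inRange(h,(0,130,60),(6,255,255))|cv2.inRange(h,(172,130,60),(180,255,255))
u=pix("scene",np.array([.51,.148,.078]));k=np.zeros_like(m);k[int(u[1])-25:int(u[1])+25,int(u[0])-30:int(u[0])+30]=255
M=cv2.moments(m&k,True);print("red print",M["m00"],onz("scene",(M["m10"]/max(1,M["m00"]),M["m01"]/max(1,M["m00"])),.078))
E
```

```text
46.6333 [0.2955 0.5508 0.3294] [ 0.0575  0.0448 -0.3357]
exp lens px [232.8671 206.1575]
lens ring V near [[105, 118, 128], [105, 117, 128], [107, 121, 131], [98, 104, 110]]
top exp can [177.0107 255.5645] red n 314 bbox [164 243] [189 267]
top can foot pred [183.8057 259.6287] shoulder [175.4916 254.656 ]
scene exp can [298.9859 164.9588] red n 6 bbox [295 163] [306 165]
scene can foot pred [298.7601 182.3084] shoulder [299.035  161.1791]
red print 2.0 [0.4743 0.1417 0.078 ]
```

```bash
python3 - <<'E'
from h import *
t=cv2.imread("pics/z_t.png");x,y=232,206
z=cv2.resize(cv2.createCLAHE(3).apply(cv2.cvtColor(t,6))[y-50:y+50,x-50:x+50],(0,0),fx=4,fy=4,interpolation=2)
for p1,p2 in ((60,30),(50,20),(40,14)):
    q=cv2.HoughCircles(z,cv2.HOUGH_GRADIENT,1,30,param1=p1,param2=p2,minRadius=95,maxRadius=120)
    if q is not None:
        for w in q[0][:3]: u=(x-50+w[0]/4-.375,y-50+w[1]/4-.375);print(p1,p2,"lens",u,w[2]/4,onz("top",u,.243)[:2]-[.5155,.148])
# initial picture for comparison, knob (dark) position now vs expected
d=cv2.inRange(cv2.cvtColor(t,40),(0,0,0),(180,255,50));e=pix("top",np.array([.4505,.1444,.289]));print("exp knob top",e)
k=np.zeros_like(d);k[int(e[1])-14:int(e[1])+14,int(e[0])-14:int(e[0])+14]=255
for c in cv2.findContours(d&k,0,2)[0]:
    if cv2.contourArea(c)>8: print("dark",cv2.boundingRect(c),cv2.contourArea(c))
b=cv2.imread("pics/a_top.png");print("lens pixel brightness before/after (lamp):",b[200:215,215:230].mean(),t[198:213,226:240].mean())
E
```

```text
60 30 lens (np.float32(233.0), np.float32(207.75)) 26.0 [-0.002  -0.0004]
50 20 lens (np.float32(233.0), np.float32(207.75)) 26.0 [-0.002  -0.0004]
50 20 lens (np.float32(246.25), np.float32(219.75)) 24.625 [-0.0321 -0.0336]
50 20 lens (np.float32(209.75), np.float32(216.5)) 24.075 [-0.0242  0.0562]
40 14 lens (np.float32(233.0), np.float32(207.75)) 26.0 [-0.002  -0.0004]
40 14 lens (np.float32(238.5), np.float32(193.0)) 27.65 [ 0.0355 -0.0132]
40 14 lens (np.float32(244.0), np.float32(214.25)) 29.575 [-0.0183 -0.0279]
exp knob top [231.8921 229.7392]
dark (228, 223, 12, 14) 30.0
lens pixel brightness before/after (lamp): 109.75259259259259 99.17777777777778
```

```bash
python3 - <<'E'
from h import *
a,v,z=[cv2.imread(f"pics/{n}.png") for n in ("a_top","v_t","z_t")]
for n,i in (("a",a),("v",v),("z",z)):
    r=i[194:202,164:172].astype(int);k=(r[...,1]-r[...,2]).argmax();print(n,"LED max G-R",r.reshape(-1,3)[k],"btn",i[212,169],"box",i[205,180])
s0,s1=cv2.imread("pics/d_scene.png"),cv2.imread("pics/z_c.png")
u=pix("scene",np.array([.43,.12,.03])).astype(int);print("stand corner scene before/after",s0[u[1],u[0]],s1[u[1],u[0]])
b=a[180:235,200:250].reshape(-1,3).max(0),z[180:235,205:260].reshape(-1,3).max(0);print("max near lens",b)
# diff of v_t -> z_t elsewhere on box
d=cv2.absdiff(v,z)[185:235,155:190].max(2);print("changed px on box",(d>40).sum(),np.argwhere(d>40)[:5].tolist())
E
```

```text
a LED max G-R [52 94 43] btn [ 59 106  42] box [ 93  99 102]
v LED max G-R [ 59 102  54] btn [ 58 110  46] box [ 88  97 102]
z LED max G-R [53 94 44] btn [ 58 107  44] box [ 92  99 102]
stand corner scene before/after [121 134 135] [118 130 131]
max near lens (array([144, 136, 135], dtype=uint8), array([143, 137, 134], dtype=uint8))
changed px on box 173 [[0, 0], [0, 1], [0, 2], [0, 3], [0, 4]]
```

Call:
{"method": "step_arm", "body": {
  "motion": [
    {"dx": -0.249,"dy": -0.201,"dz": 0,"wx": 0,"wy": 0,"wz": 0},
    {"dx": -0.249,"dy": -0.201,"dz": 0,"wx": 0,"wy": 0,"wz": 0},
    {"dx": -0.249,"dy": -0.201,"dz": 0,"wx": 0,"wy": 0,"wz": 0},
    {"dx": -0.249,"dy": -0.201,"dz": 0,"wx": 0,"wy": 0,"wz": 0},
    {"dx": -0.249,"dy": -0.201,"dz": 0,"wx": 0,"wy": 0,"wz": 0},
    {"dx": -0.249,"dy": -0.201,"dz": 0,"wx": 0,"wy": 0,"wz": 0},
    {"dx": -0.249,"dy": -0.201,"dz": 0,"wx": 0,"wy": 0,"wz": 0},
    {"dx": -0.249,"dy": -0.201,"dz": 0,"wx": 0,"wy": 0,"wz": 0},
    {"dx": -0.249,"dy": -0.201,"dz": 0,"wx": 0,"wy": 0,"wz": 0},
    {"dx": -0.249,"dy": -0.201,"dz": 0.04,"wx": 0,"wy": 0,"wz": 0},
    {"dx": -0.249,"dy": -0.201,"dz": 0.08,"wx": 0,"wy": 0,"wz": 0},
    {"dx": -0.249,"dy": -0.201,"dz": 0.12,"wx": 0,"wy": 0,"wz": 0},
    {"dx": -0.249,"dy": -0.201,"dz": 0.16,"wx": 0,"wy": 0,"wz": 0},
    {"dx": -0.249,"dy": -0.201,"dz": 0.2,"wx": 0,"wy": 0,"wz": 0},
    {"dx": -0.249,"dy": -0.201,"dz": 0.23,"wx": 0,"wy": 0,"wz": 0},
    {"dx": -0.249,"dy": -0.201,"dz": 0.25,"wx": 0,"wy": 0,"wz": 0},
    {"dx": -0.249,"dy": -0.201,"dz": 0.262,"wx": 0,"wy": 0,"wz": 0},
    {"dx": -0.249,"dy": -0.201,"dz": 0.262,"wx": 0,"wy": 0,"wz": 0},
    {"dx": -0.249,"dy": -0.201,"dz": 0.262,"wx": 0,"wy": 0,"wz": 0},
    {"dx": -0.249,"dy": -0.201,"dz": 0.262,"wx": 0,"wy": 0,"wz": 0}
  ]
}}

```text
clock: 48.4
ee_pos: [0.5453, 0.3504, 0.0693]
ee_rot: [3.14, 0.002, 3.14]
ft_force: [0.0, 0.1, 0.2]
opening: 0.0001
```

Call:
{"method": "step_arm", "body": {
  "motion": [
    {"dx": 0,"dy": 0,"dz": 0.004,"wx": 0,"wy": 0,"wz": 0},
    {"dx": 0,"dy": 0,"dz": 0.004,"wx": 0,"wy": 0,"wz": 0},
    {"dx": 0,"dy": 0,"dz": 0.004,"wx": 0,"wy": 0,"wz": 0},
    {"dx": 0,"dy": 0,"dz": 0.004,"wx": 0,"wy": 0,"wz": 0}
  ]
}}

```text
clock: 48.73
ee_pos: [0.5444, 0.3502, 0.0642]
ee_rot: [3.141, 0.001, 3.141]
ft_force: [-0.4, -1.2, 0.1]
opening: 0.0008
```

Call:
{"method": "step_arm", "body": {
  "motion": [
    {"dx": 0,"dy": 0,"dz": 0.003,"wx": 0,"wy": 0,"wz": 0},
    {"dx": 0,"dy": 0,"dz": 0.003,"wx": 0,"wy": 0,"wz": 0},
    {"dx": 0,"dy": 0,"dz": 0.003,"wx": 0,"wy": 0,"wz": 0},
    {"dx": 0,"dy": 0,"dz": 0.003,"wx": 0,"wy": 0,"wz": 0}
  ]
}}

```text
clock: 49.07
ee_pos: [0.544, 0.35, 0.0605]
ee_rot: [-3.141, -0.0, 3.141]
ft_force: [-0.4, 0.9, -0.1]
opening: 0.0004
```

Call:
{"method": "step_arm", "body": {
  "motion": [
    {"dx": 0,"dy": 0,"dz": 0.003,"wx": 0,"wy": 0,"wz": 0},
    {"dx": 0,"dy": 0,"dz": 0.003,"wx": 0,"wy": 0,"wz": 0},
    {"dx": 0,"dy": 0,"dz": 0.003,"wx": 0,"wy": 0,"wz": 0},
    {"dx": 0,"dy": 0,"dz": 0.003,"wx": 0,"wy": 0,"wz": 0}
  ]
}}

```text
clock: 49.4
ee_pos: [0.5442, 0.3501, 0.0577]
ee_rot: [3.141, 0.0, 3.141]
ft_force: [-0.5, 0.4, 3.7]
opening: 0.0002
```

Call:
{"method": "step_arm", "body": {
  "motion": [
    {"dx": 0,"dy": 0,"dz": 0.003,"wx": 0,"wy": 0,"wz": 0},
    {"dx": 0,"dy": 0,"dz": 0.004,"wx": 0,"wy": 0,"wz": 0},
    {"dx": 0,"dy": 0,"dz": 0.004,"wx": 0,"wy": 0,"wz": 0},
    {"dx": 0,"dy": 0,"dz": 0.004,"wx": 0,"wy": 0,"wz": 0}
  ]
}}

```text
clock: 49.73
ee_pos: [0.5443, 0.3501, 0.0543]
ee_rot: [3.141, 0.0, 3.141]
ft_force: [-1.6, -1.4, 10.6]
opening: 0.0002
```

Call:
{"method": "step_arm", "body": {
  "motion": [
    {"dx": 0,"dy": 0,"dz": -0.01,"wx": 0,"wy": 0,"wz": 0},
    {"dx": 0,"dy": 0,"dz": -0.04,"wx": 0,"wy": 0,"wz": 0},
    {"dx": 0,"dy": 0,"dz": -0.08,"wx": 0,"wy": 0,"wz": 0},
    {"dx": 0,"dy": 0,"dz": -0.12,"wx": 0,"wy": 0,"wz": 0},
    {"dx": 0,"dy": 0,"dz": -0.16,"wx": 0,"wy": 0,"wz": 0},
    {"dx": 0,"dy": 0,"dz": -0.2,"wx": 0,"wy": 0,"wz": 0},
    {"dx": 0,"dy": 0,"dz": -0.24,"wx": 0,"wy": 0,"wz": 0},
    {"dx": 0,"dy": 0,"dz": -0.28,"wx": 0,"wy": 0,"wz": 0},
    {"dx": 0.25,"dy": 0.2,"dz": -0.28,"wx": 0,"wy": 0,"wz": 0},
    {"dx": 0.25,"dy": 0.2,"dz": -0.28,"wx": 0,"wy": 0,"wz": 0},
    {"dx": 0.25,"dy": 0.2,"dz": -0.28,"wx": 0,"wy": 0,"wz": 0},
    {"dx": 0.25,"dy": 0.2,"dz": -0.28,"wx": 0,"wy": 0,"wz": 0},
    {"dx": 0.25,"dy": 0.2,"dz": -0.28,"wx": 0,"wy": 0,"wz": 0},
    {"dx": 0.25,"dy": 0.2,"dz": -0.28,"wx": 0,"wy": 0,"wz": 0},
    {"dx": 0.25,"dy": 0.2,"dz": -0.28,"wx": 0,"wy": 0,"wz": 0},
    {"dx": 0.25,"dy": 0.2,"dz": -0.28,"wx": 0,"wy": 0,"wz": 0},
    {"dx": 0.25,"dy": 0.2,"dz": -0.28,"wx": 0,"wy": 0,"wz": 0},
    {"dx": 0.25,"dy": 0.2,"dz": -0.28,"wx": 0,"wy": 0,"wz": 0},
    {"dx": 0.25,"dy": 0.2,"dz": -0.28,"wx": 0,"wy": 0,"wz": 0}
  ]
}}

```text
clock: 51.32
ee_pos: [0.2946, 0.5498, 0.3334]
ee_rot: [-3.141, 0.0, 3.141]
ft_force: [0.4, 0.0, 0.1]
opening: 0.0008
```

```bash
python3 - <<'E'
from h import *
s=bot.read_state();print(s["clock"],s["ee_pos"],s["ft_force"])
t=bot.snapshot("top");z=cv2.imread("pics/z_t.png")
print("changed px since last check (bench part):",(cv2.absdiff(t,z)[95:300,110:460].max(2)>40).sum())
bot.sign_off();print("handed in")
E
```

```text
51.3167 [0.2946 0.5498 0.3334] [0.3958 0.0262 0.1498]
changed px since last check (bench part): 0
the job is handed in; nothing more can be done
handed in
```

I finished every step and handed the job in at about 51 s of the 210 s. The sign-off reports no verdict, so success is judged from my own checks.

**What I did**
- I swung the magnifier clear to the left and set the can upright on the mat.
- I threaded all four tags over the rod: orange, green, blue, then red. Before each final descent the wrist camera showed the hole within about 1.5 mm of the rod. The blue tag had been knocked about 22 mm aside; I re-measured it and picked it up where it lay.
- I swung the lens back, pressed the lamp button and moved the arm well clear.

**Last checks**
- **Lens:** the top view puts its centre about 2 mm from the middle of the stand.
- **Can:** the top view matches it standing at the middle of the mat.
- **Tags:** a picture taken before the magnifier was swung back showed them stacked flat along the stand, print up, with the print end towards the robot. The lens then covered the stack, so the check after that was weak: the red-print mask in the scene view found only 2 pixels.
- **Button:** the first press reached 38 N. I pressed it again slowly to confirm: contact came at about 60 mm height, the spring pushed back at 3.7 N, and it bottomed out near 54 mm. That is about 6 mm, its full travel.
- **Lamp:** no lit lamp showed in the pictures, so I confirmed the press by force and travel only.
- **Before handing in:** nothing on the bench differed from the previous top view, and the arm was clear with no contact force.

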